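# Torque down a rear sprocket on the indexing table

## Task

Clear the worn rubbers off the bench into the scrap tray, then turn the indexing table clockwise by its handle until it rests in its detent. Then with the T-wrench tighten the sprocket's four nuts in cross order (a nut, its opposite, then the other two) in two rounds: in the first turn every nut about half way to its stop, in the second every nut right up to its stop. Finish with the wrench hung back on its rack, the table still in its detent and the rubbers in the tray; never turn the nuts with the fingers, and leave the pump, screwdriver and tape where they are.

Things in the scene. Friction and masses are not known exactly. Their poses are not given: they have to be found in the camera images.
- table_disc (a joint): Angle of the indexing table (rad), growing clockwise seen from above. It starts at 0.0 to 0.18; the detent (a sprung steel ball that drops between two small lugs on the rim) holds it at 1.50; the end stop is at 2.0. Stiff (0.5 N m, about 1.3 N m over the detent); stays where it is left. The detent holds but hardly pulls: bring the table to it.
- base: Fixed round foot (radius 113 mm) of the indexing table; origin on the bench on the turn axis, z up. On it turns a dark steel disc (radius 115 mm, top at 42 mm) carrying a brass sprocket (radius 109 mm over the teeth) on an aluminium carrier (radius 85 mm, top at 54 mm) with the four nuts, and the handle's arm. The detent housing, 50 mm high, stands at radius 155 mm, 60 degrees anticlockwise of its x axis.
- handle (a point): The table's handle: an upright black round post, 20 mm diameter, on an arm of the disc, 165 mm from the turn axis, reaching from 40 to 82 mm above the bench. This point is on its axis, 61 mm above the bench. It goes round with the table, over the bench where the rubbers lie; the arm under it is 26 mm wide and reaches from 4 to 40 mm above the bench, 180 mm from the axis.
- wrench_bar (a point): T-handle socket wrench, steel, 0.4 kg, 111 mm tall: this point is the centre of its cross bar (120 mm long, 16 x 16 mm section), 103 mm above the socket's mouth. x axis along the bar, z up along the shank (away from the socket); the shank is 14 mm diameter.
- wrench_mouth (a point): Centre of the downward-facing mouth of the wrench's square socket: 28 mm square inside, sides parallel to the wrench's x and y axes, 24 mm deep, 36 mm square outside. Same axes as wrench_bar. It fits over a nut in four ways with 2 mm to spare each side and about 0.19 rad of turning play before it drives the nut; fully on, the mouth is 2 mm above the nut's underside.
- rack_seat (a point): Where the centre of the wrench's bar belongs on the wrench rack (dark steel, fixed to the bench): 113 mm above the bench, x axis along the bar (either way round). The bar rests on top of two upright plates 8 mm thick, 60 mm apart inside, 105 mm high, with the shank between them; small lips 6 mm high, 32 mm apart, keep it from sliding sideways.
- tray: Grey plastic scrap tray, fixed: 130 (x) x 170 (y) x 35 mm high outside, walls and floor 4 to 5 mm. Origin at the centre of its underside.
- nut1_head: Square nut 1: 24 mm across flats, sides 14 mm high, bevelled top and stud end to 22 mm. Origin at its underside on the turn axis, z up. x axis (white paint stripe on top, square to a flat) points radially outwards when fully tight, and a quarter turn anticlockwise of that at joint value 0. The nuts sit 65 mm from the table axis; nut 3 is opposite, nut 2 next anticlockwise.
- nut1 (a joint): How far nut 1 has been tightened (rad): grows as it turns clockwise seen from above, 0.00 to 0.15 at the start, 1.57 at the stop (fully tight). Half way is about 0.8. Stiff: 0.2 N m to turn, and it stays where it is left.
- nut2_head: Square nut 2: 24 mm across flats, sides 14 mm high, bevelled top and stud end to 22 mm. Origin at its underside on the turn axis, z up. x axis (white paint stripe on top, square to a flat) points radially outwards when fully tight, and a quarter turn anticlockwise of that at joint value 0. The nuts sit 65 mm from the table axis; nut 4 is opposite, nut 3 next anticlockwise.
- nut2 (a joint): How far nut 2 has been tightened (rad): grows as it turns clockwise seen from above, 0.00 to 0.15 at the start, 1.57 at the stop (fully tight). Half way is about 0.8. Stiff: 0.2 N m to turn, and it stays where it is left.
- nut3_head: Square nut 3: 24 mm across flats, sides 14 mm high, bevelled top and stud end to 22 mm. Origin at its underside on the turn axis, z up. x axis (white paint stripe on top, square to a flat) points radially outwards when fully tight, and a quarter turn anticlockwise of that at joint value 0. The nuts sit 65 mm from the table axis; nut 1 is opposite, nut 4 next anticlockwise.
- nut3 (a joint): How far nut 3 has been tightened (rad): grows as it turns clockwise seen from above, 0.00 to 0.15 at the start, 1.57 at the stop (fully tight). Half way is about 0.8. Stiff: 0.2 N m to turn, and it stays where it is left.
- nut4_head: Square nut 4: 24 mm across flats, sides 14 mm high, bevelled top and stud end to 22 mm. Origin at its underside on the turn axis, z up. x axis (white paint stripe on top, square to a flat) points radially outwards when fully tight, and a quarter turn anticlockwise of that at joint value 0. The nuts sit 65 mm from the table axis; nut 2 is opposite, nut 1 next anticlockwise.
- nut4 (a joint): How far nut 4 has been tightened (rad): grows as it turns clockwise seen from above, 0.00 to 0.15 at the start, 1.57 at the stop (fully tight). Half way is about 0.8. Stiff: 0.2 N m to turn, and it stays where it is left.
- rubber1_c (a point): Worn cush-drive rubber: black block 40 (x) x 26 (y) x 26 (z) mm, 50 g, lying on the bench near the indexing table. This point is its centre. One to three are present (None if absent).
- rubber2_c (a point): Worn cush-drive rubber: black block 40 (x) x 26 (y) x 26 (z) mm, 50 g, lying on the bench near the indexing table. This point is its centre. One to three are present (None if absent).
- rubber3_c (a point): Worn cush-drive rubber: black block 40 (x) x 26 (y) x 26 (z) mm, 50 g, lying on the bench near the indexing table. This point is its centre. One to three are present (None if absent).
- pump: Fuel pump, aluminium, upright, 68 mm diameter, 115 mm tall; origin under its centre. Leave alone.
- screwdriver: Black screwdriver, 200 mm long, lying down; origin under its middle. Leave alone.
- tape: Roll of grey tape lying flat, 100 mm diameter, 48 mm high; origin under its centre. Leave alone.

How it is judged:
By the outcome, as a careful person would: the job done as asked, in the order asked, and still so for the second after the job is handed in, with the robot touching nothing.
Of rubber1, rubber2, rubber3 only 1 to 3 are there at a start; the rules pass over those that are not, and their reading is None.
At some moment in a run one of rubber1, rubber2, rubber3 may be knocked a few centimetres aside while the robot is not near it.
It also fails if it takes over 208 s, if anything falls off the work surface, if the arm or the gripper's body presses on something with over 40 N, if the wrist force passes 120 N, or if a joint passes its speed limit or range.

## Robot

A 6-joint arm with a two-finger parallel gripper is mounted at the origin on the work surface. World frame = base frame: x ahead of the robot, y to its left, z up, the work surface at z = 0. Lengths are in m, angles in rad, forces in N, time in s.
With the tool pointing down it reaches from about 0.3 to 0.85 m from the base axis. Payload 4.2 kg.
Tool frame: the origin (TCP) lies between the finger pads; the fingertips stand 8 mm ahead of it and the grasp point (between the pads) lies 11 mm behind it; z points along the fingers, y is the line along which they close (so a half turn about z gives the same grasp; the last joint's range is limited). The gripper opens to 91 mm and grips with 3 to 60 N. Pads are 32 mm wide; open, the fingers measure 118 mm over their backs; the gripper's body (76 mm by 178 mm) begins 60 mm behind the grasp point.
Start: joints at [1.228, 0.32, 1.565, -0, 1.257, -0.02], TCP at [0.182, 0.545, 0.222] pointing down, gripper open.
Joint ranges: [-3.11, 3.11], [-0.84, 2.01], [0.21, 2.61], [-1.34, 4.49], [0.05, 2.63], [-2.56, 2.56]. Speed limits (rad/s): [2.57, 2.57, 3.14, 3.14, 3.14, 3.14].

## Interface

Orientations are given as a rotation vector (axis times angle).
In Python, from plant import arm gives the robot as it stands.
- The arm moves only by the tool servo_tool, never from a script. Its argument "rows" is a list of rows, each an object of numbers: "x", "y", "z": the shift along the tool's x, y, z in m; "rx", "ry", "rz": the turn, a rotation vector about the tool's x, y, z in degrees; "grip": the gripper command: -1 is shut, 1 is fully open, values between are in proportion. A call has 1 to 5 rows; each row is the pose to reach, as a shift and turn from the pose commanded when the call began, along the tool's axes at that moment; what a row does not reach only later rows make up. A row lasts 1/8 s, in which the tool goes at most 62.5 mm and 10.7 degrees, less where a joint would pass 70% of its speed; a pose out of reach is approached as far as the arm can. A call with a gripper value outside its range is refused whole. The fingers move at their own pace and stop on an object; the grip force is fixed at half the most. Time passes only in rows, so rows that repeat a pose let the fingers close. It gives the time, the measured TCP pose, the force, the opening and the grip force at its end, in the units of the state.
- arm.state(): the state, without advancing time (a new reading comes with each control period).
- arm.camera(name): name is "scene" or "side" or "wrist"; returns a dict with "image" (384x512x3 uint8, red, green, blue), "fx", "fy", "cx", "cy" (pixels), "k1" (the pictures are not rectified: a ray, as slopes to the right and down, at radius r is drawn at 1 + k1 r^2 times it, then the intrinsics apply), "extrinsics" (4x4, takes a point from world to camera coordinates). Camera axes: x right, y down, z forward; pixel columns grow to the right and rows downward; lengths in m; the calibration is good to about 2 mm. A picture is of the moment at which its call begins. There is no depth.
- arm.hand_in(): hands the job in; it is judged then, once.
The state is a dict: "time": time; "qpos": joint angles; "qvel": joint speeds; "joint_efforts": joint torques, N m; "eef_pos": TCP position; "eef_rot": TCP orientation; "ft_force": force on the tool from outside, world axes, zero at the start; "torque": the same for the moment, N m; "opening": finger opening in m; "gripper_force": force on a finger pad.
Only numpy, scipy, OpenCV 4.12 (cv2) and the standard library are available. Lean on these libraries where they do the work, as an engineer would, in place of code of your own. Each camera call takes 0.05 s, during which the arm holds its last target. There are 200 camera calls.

## Working session

There is one attempt and no reset: what is moved stays moved. The work goes in short steps, Python scripts to look and compute and a tool call to move; the robot and the scene stay as the last step left them, time stands still between calls to the robot, and variables do not carry over. Pictures are saved under pics/ and viewed, at most 14 in all, crops included, and the job is handed in when it is done.

Besides the shell and the picture viewer there is one more tool, called after "Emit:" as a command line: name --argument value ..., lists and objects as JSON in quotes. servo_tool: Moves the arm, as the interface text tells. Its arguments: {"type":"object","properties":{"rows":{"type":"array"}},"required":["rows"]}

```bash
ls; mkdir -p pics; cat > h.py <<'E'
import numpy as np, cv2
from plant import arm
from scipy.spatial.transform import Rotation as R
def snap(name,fn=None):
    c=arm.camera(name)
    if fn: cv2.imwrite('pics/'+fn+'.png',c['image'][:,:,::-1])
    np.savez('last_%s.npz'%name,**{k:c[k] for k in c})
    return c
def K(c): return np.array([[c['fx'],0,c['cx']],[0,c['fy'],c['cy']],[0,0,1.]])
def D(c): return np.array([c['k1'],0,0,0,0.])
def ray(c,uv):
    n=cv2.undistortPoints(np.array(uv,float).reshape(-1,1,2),K(c),D(c)).reshape(-1,2)
    E=np.array(c['extrinsics']);Rw=E[:3,:3].T
    return -Rw@E[:3,3],(Rw@np.c_[n,np.ones(len(n))].T).T
def onz(c,uv,z):
    o,d=ray(c,uv); z=np.broadcast_to(z,len(d))
    return o+d*((z-o[2])/d[:,2])[:,None]
def proj(c,P):
    E=np.array(c['extrinsics'])
    return cv2.projectPoints(np.array(P,float).reshape(-1,1,3),cv2.Rodrigues(E[:3,:3])[0],E[:3,3],K(c),D(c))[0].reshape(-1,2)
def tri(c1,u1,c2,u2):
    o1,d1=ray(c1,[u1]);o2,d2=ray(c2,[u2]);d1=d1[0];d2=d2[0]
    s=np.linalg.lstsq(np.c_[d1,-d2],o2-o1,rcond=None)[0]
    a=o1+s[0]*d1;b=o2+s[1]*d2
    return (a+b)/2,np.linalg.norm(a-b)
E
python3 - <<'E'
from h import *
print(arm.state())
ims=[snap(n)  for n in('scene','side','wrist')]
for c in ims: print(c['fx'],c['cx'],c['cy'],c['k1'],np.round(np.array(c['extrinsics']),3).tolist())
for c,n in zip(ims,'abc'): cv2.imwrite('pics/0%s.png'%n,cv2.resize(c['image'][:,:,::-1],(800,600),interpolation=cv2.INTER_CUBIC))
E
```

```text
pics
{'time': 0.0, 'qpos': array([ 1.22800535e+00,  3.20282985e-01,  1.56567731e+00, -2.51349937e-05,
        1.25741497e+00, -1.99894021e-02]), 'qvel': array([ 0.00155251,  0.00167326, -0.00056945, -0.00144928,  0.00019927,
       -0.00057006]), 'joint_efforts': array([-6.74910953e-04, -4.12465560e+01, -2.31972420e+01,  7.24968477e-02,
        4.58463735e-02, -1.63371656e-04]), 'eef_pos': array([0.18223699, 0.54483009, 0.22112607]), 'eef_rot': array([-5.04796769e-01, -3.10046840e+00,  2.76068737e-03]), 'ft_force': array([ 0.12553176, -0.12454065, -0.1645316 ]), 'torque': array([ 0.07322021, -0.01418083, -0.01896119]), 'gripper_force': 0.0, 'opening': 0.09135643950185125}
371.13028200687023 264.32925792392746 187.87280926618033 0.008223774655030167 [[-0.075, 0.997, -0.004, 0.036], [0.786, 0.056, -0.616, -0.421], [-0.614, -0.049, -0.788, 1.313], [0.0, 0.0, 0.0, 1.0]]
388.7909768607054 254.6028973813433 189.68889863516446 0.04075219342363024 [[-0.981, -0.196, -0.002, 0.576], [-0.132, 0.666, -0.734, 0.147], [0.146, -0.72, -0.679, 0.86], [0.0, 0.0, 0.0, 1.0]]
269.3915997733281 255.77231629088996 190.6896210652497 -0.03426978531247949 [[0.317, 0.948, -0.002, -0.574], [0.921, -0.307, 0.239, -0.028], [0.226, -0.078, -0.971, 0.391], [0.0, 0.0, 0.0, 1.0]]
```

View pics/0a.png

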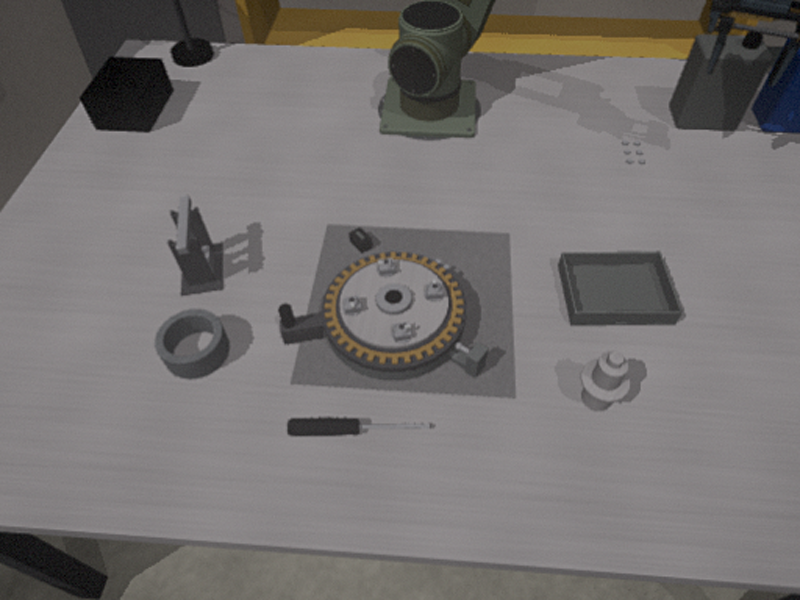

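View pics/0b.png

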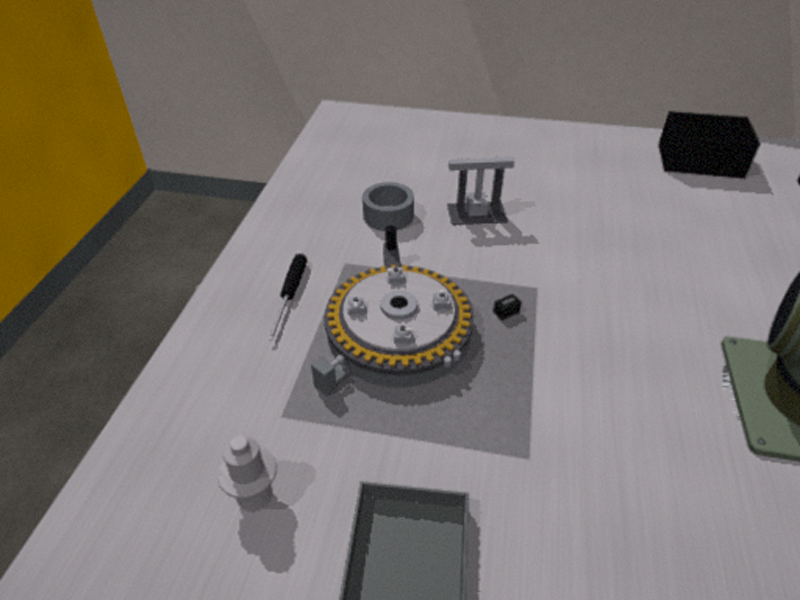

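The scene shows one rubber at (360,238), nuts at (388,266), (434,290), (404,330) and (354,304), the handle at (286,312) and the detent housing at (478,355). The lugs are near (445,265), the wrench on its rack is near (190,235), and the tray is at (620,287). The side view shows the same single rubber, at (508,307).

```bash
python3 - <<'E'
from h import *
a=np.load('last_scene.npz');b=np.load('last_side.npz');w=np.load('last_wrist.npz')
s=1/1.5625
for n,u,v in [('rub',(361,239),(508,306)),('handtop',(285,309),(391,231)),('hub',(394,297),(399,304)),('nut388',(388,264),(442,298)),('nut434',(434,288),(403,331)),('nut404',(404,329),(358,303)),('nut354',(354,304),(396,272)),('house',(478,352),(328,372)),('barfar',(185,200),(511,163)),('barnear',(184,228),(453,165)),('lugs',(443,264),(452,358)),('tape',(192,338),(388,196)),('pump',(612,358),(240,445))]:
    p,e=tri(a,np.array(u)*s,b,np.array(v)*s); print(n,p.round(3),round(e,4))
print('tray',onz(a,np.array([(560,253),(662,252),(682,318),(571,324)])*s,.035).round(3).tolist())
st=arm.state();T=np.eye(4);T[:3,:3]=R.from_rotvec(st['eef_rot']).as_matrix();T[:3,3]=st['eef_pos']
E=np.linalg.inv(w['extrinsics']);print((np.linalg.inv(T)@E).round(4));print(T.round(3))
E
```

```text
rub [ 0.426 -0.099  0.012] 0.0021
handtop [ 0.636 -0.182  0.073] 0.0003
hub [ 0.59  -0.022  0.059] 0.0007
nut388 [ 0.528 -0.038  0.066] 0.0035
nut434 [0.572 0.039 0.065] 0.0016
nut404 [ 0.651 -0.003  0.065] 0.0062
nut354 [ 0.609 -0.084  0.065] 0.0071
house [0.666 0.111 0.035] 0.0029
barfar [ 0.45  -0.384  0.108] 0.001
barnear [ 0.547 -0.341  0.129] 0.0238
lugs [0.498 0.051 0.037] 0.0006
tape [ 0.674 -0.325  0.042] 0.0081
pump [0.71  0.286 0.106] 0.0019
tray [[0.457, 0.25, 0.035], [0.443, 0.424, 0.035], [0.582, 0.429, 0.035], [0.605, 0.255, 0.035]]
[[ 4.000e-04 -9.711e-01 -2.388e-01  6.690e-02]
 [ 1.000e+00  6.000e-04 -7.000e-04 -0.000e+00]
 [ 8.000e-04 -2.388e-01  9.711e-01 -1.637e-01]
 [ 0.000e+00  0.000e+00  0.000e+00  1.000e+00]]
[[-0.948  0.317 -0.     0.182]
 [ 0.317  0.948 -0.001  0.545]
 [ 0.    -0.001 -1.     0.221]
 [ 0.     0.     0.     1.   ]]
```

```bash
cat >> h.py <<'E'
def plan(*goals):
    """goals (x,y,z,theta_deg): theta = world direction of tool y; prints each shift from the previous goal"""
    st=arm.state();p=st['eef_pos'];M=R.from_rotvec(st['eef_rot']).as_matrix()
    th=np.degrees(np.arctan2(M[1,1],M[0,1]))
    print('now',p.round(4),'th',round(th,2),'tilt',M[:2,2].round(4),'t',st['time'],'j6',round(st['qpos'][5],2),'F',st['ft_force'].round(1),'T',st['torque'].round(2),'open',round(st['opening'],4))
    for g in goals:
        a=np.radians(th);y=np.array([np.cos(a),np.sin(a),0]);z=np.array([0,0,-1.]);x=np.cross(y,z)
        d=np.array(g[:3])-p
        print('goal',np.round(g,4),'-> x %.4f y %.4f z %.4f rz %.1f  rows %.1f/%.1f'%(d@x,d@y,d@z,th-g[3],np.linalg.norm(d)/.0625,abs(th-g[3])/10.7))
        p=np.array(g[:3]);th=g[3]
E
python3 - <<'E'
from h import *
plan((.36,.25,.32,82),(.5,-.05,.32,90))
E
```

```text
now [0.1823 0.545  0.2213] th 71.5 tilt [-0.0004 -0.0012] t 0.15 j6 -0.02 F [-0.1 -0.4  0.3] T [-0.01 -0.01 -0.03] open 0.0914
goal [ 0.36  0.25  0.32 82.  ] -> x -0.2621 y -0.2234 z -0.0987 rz -10.5  rows 5.7/1.0
goal [ 5.0e-01 -5.0e-02  3.2e-01  9.0e+01] -> x -0.1804 y -0.2776 z 0.0000 rz -8.0  rows 5.3/0.7
```

Emit:
servo_tool --rows '[{"x":-0.05,"y":-0.04,"z":-0.02,"rz":-2},{"x":-0.1,"y":-0.08,"z":-0.04,"rz":-4},{"x":-0.14,"y":-0.12,"z":-0.06,"rz":-6},{"x":-0.19,"y":-0.16,"z":-0.08,"rz":-8},{"x":-0.24,"y":-0.2,"z":-0.098,"rz":-10.5}]'

```text
$.rows[0]: bad value
```

Emit:
servo_tool --rows '[{"x":-0.04,"y":-0.05,"rz":-2},{"x":-0.08,"y":-0.1,"rz":-4},{"x":-0.12,"y":-0.15,"rz":-6},{"x":-0.15,"y":-0.2,"rz":-8},{"x":-0.19,"y":-0.25,"rz":-8}]'

```text
$.rows[0]: bad value
```

Emit:
servo_tool --rows '[{"x":-0.005,"y":-0.05},{"x":-0.005,"y":-0.05},{"x":-0.005,"y":-0.05}]'

```text
$.rows[0]: bad value
```

```bash
python3 - <<'E'
from h import *
plan()
c=snap('wrist')
cv2.imwrite('pics/1.png',cv2.resize(c['image'][:,:,::-1],(800,600),interpolation=cv2.INTER_CUBIC))
E
```

```text
now [0.1823 0.545  0.2213] th 71.5 tilt [-0.0004 -0.0012] t 0.15 j6 -0.02 F [-0.1 -0.4  0.3] T [-0.01 -0.01 -0.03] open 0.0914
```

View pics/1.png

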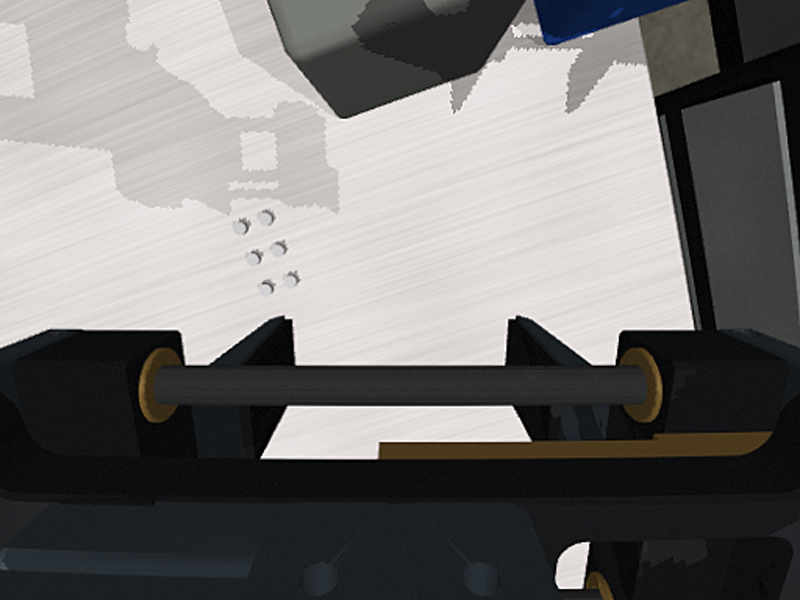

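The picture shows only bare bench: the gripper fills the rows below about 320, so the useful view lies on the tool's +x side. The rows were refused, so I'll send all the fields.

Emit:
servo_tool --rows '[{"x":-0.04,"y":-0.04,"z":-0.02,"rx":0,"ry":0,"rz":-2,"grip":1},{"x":-0.08,"y":-0.08,"z":-0.04,"rx":0,"ry":0,"rz":-4,"grip":1},{"x":-0.12,"y":-0.12,"z":-0.06,"rx":0,"ry":0,"rz":-6,"grip":1},{"x":-0.16,"y":-0.16,"z":-0.08,"rx":0,"ry":0,"rz":-8,"grip":1},{"x":-0.2,"y":-0.2,"z":-0.1,"rx":0,"ry":0,"rz":-10,"grip":1}]'

```text
time: 0.82
eef_pos: [0.309, 0.2905, 0.3226]
eef_rot: [0.23, 3.133, 0.0]
ft_force: [-0.1, -0.2, -0.3]
opening: 0.0911
gripper_force: 0.0
```

```bash
python3 - <<'E'
from h import *
plan((.5,.1,.3,84),(.66,-.03,.3,90))
E
```

```text
now [0.309  0.2905 0.3226] th 81.6 tilt [0.0005 0.0001] t 0.825 j6 -0.7 F [-0.1 -0.2 -0.3] T [ 0.04 -0.05 -0.  ] open 0.0911
goal [ 0.5  0.1  0.3 84. ] -> x -0.2167 y -0.1605 z 0.0226 rz -2.4  rows 4.3/0.2
goal [ 6.6e-01 -3.0e-02  3.0e-01  9.0e+01] -> x -0.1727 y -0.1126 z 0.0000 rz -6.0  rows 3.3/0.6
```

Emit:
servo_tool --rows '[{"x":-0.045,"y":-0.035,"z":0.01,"rx":0,"ry":0,"rz":-1,"grip":1},{"x":-0.09,"y":-0.07,"z":0.02,"rx":0,"ry":0,"rz":-2,"grip":1},{"x":-0.13,"y":-0.1,"z":0.022,"rx":0,"ry":0,"rz":-2.4,"grip":1},{"x":-0.175,"y":-0.13,"z":0.022,"rx":0,"ry":0,"rz":-2.4,"grip":1},{"x":-0.217,"y":-0.16,"z":0.022,"rx":0,"ry":0,"rz":-2.4,"grip":1}]'

```text
time: 1.45
eef_pos: [0.5007, 0.1004, 0.2998]
eef_rot: [-0.168, -3.137, -0.001]
ft_force: [0.3, 0.2, -0.0]
opening: 0.0914
gripper_force: 0.0
```

Emit:
servo_tool --rows '[{"x":-0.045,"y":-0.03,"z":0,"rx":0,"ry":0,"rz":-2,"grip":1},{"x":-0.09,"y":-0.06,"z":0,"rx":0,"ry":0,"rz":-4,"grip":1},{"x":-0.13,"y":-0.09,"z":0,"rx":0,"ry":0,"rz":-6,"grip":1},{"x":-0.173,"y":-0.113,"z":0,"rx":0,"ry":0,"rz":-6,"grip":1},{"x":-0.173,"y":-0.113,"z":0,"rx":0,"ry":0,"rz":-6,"grip":1}]'

```text
time: 2.08
eef_pos: [0.6614, -0.031, 0.2977]
eef_rot: [-0.007, -3.14, 0.0]
ft_force: [0.1, 0.5, 0.4]
opening: 0.0912
gripper_force: 0.0
```

```bash
python3 - <<'E'
from h import *
plan()
c=snap('wrist');snap('scene');snap('side')
cv2.imwrite('pics/2.png',cv2.resize(c['image'][:,:,::-1],(800,600),interpolation=cv2.INTER_CUBIC))
E
```

```text
now [ 0.6614 -0.031   0.2977] th 89.74 tilt [-0.002  -0.0002] t 2.075 j6 -1.63 F [0.1 0.5 0.4] T [0.04 0.06 0.08] open 0.0912
```

View pics/2.png

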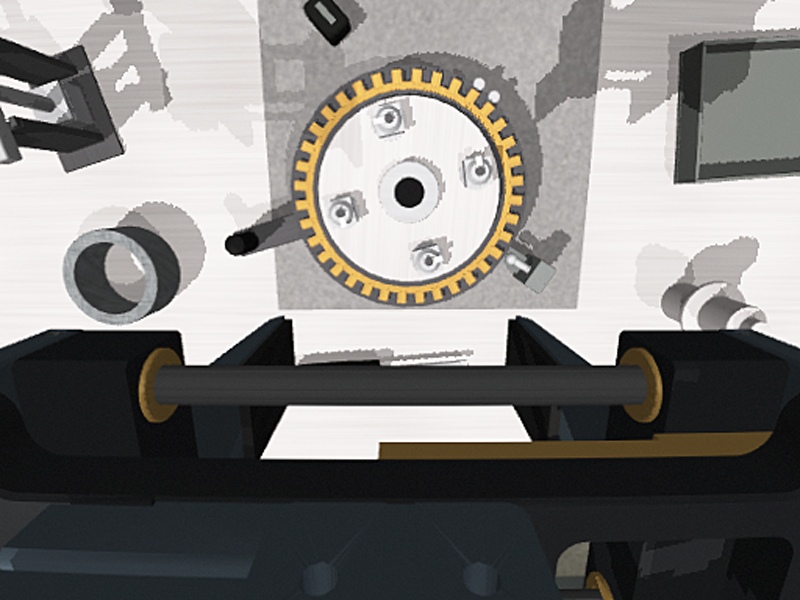

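The wrist view shows the table hub at (408,192), nuts at (390,120), (480,172), (430,260) and (343,212), the handle top at (238,243), lugs at (487,90) and the housing at (535,270). The rubber is cut off at (327,18). Next I measure the table and then look from closer over the rubber.

```bash
cat >> h.py <<'E'
from scipy.optimize import least_squares
def circ(P):
    P=np.array(P)[:,:2];c0=P.mean(0)
    f=lambda q:np.hypot(*(P-q[:2]).T)-q[2]
    r=least_squares(f,[*c0,.1],loss='soft_l1',f_scale=.001);return r.x,np.std(f(r.x))
def gold(c):
    h=cv2.cvtColor(c['image'],cv2.COLOR_RGB2HSV)
    m=cv2.inRange(h,(12,110,60),(35,255,255))
    n,l,s,_=cv2.connectedComponentsWithStats(m);return (l==1+np.argmax(s[1:,4])).astype(np.uint8)*255
E
python3 - <<'E'
from h import *
for nm in('wrist','scene','side'):
    c=np.load('last_%s.npz'%nm)
    h=cv2.cvtColor(c['image'],cv2.COLOR_RGB2HSV);m=cv2.inRange(h,(12,110,60),(35,255,255))
    if nm=='wrist': m[200:]=0
    m=cv2.morphologyEx(m,cv2.MORPH_CLOSE,np.ones((5,5)))
    n,l,s,ce=cv2.connectedComponentsWithStats(m)
    cand=[i for i in range(1,n) if s[i,4]>150]; print(nm,s[cand].tolist())
    pts=[]
    for i in cand:
        if 40<s[i,2]<250 and 40<s[i,3]<200:
            k=max(cv2.findContours((l==i).astype(np.uint8),cv2.RETR_EXTERNAL,cv2.CHAIN_APPROX_NONE)[0],key=len)
            hull=cv2.convexHull(k)[:,0]
            for z in(.046,.05,.054):
                print(z,*[np.round(q,4) for q in circ(onz(c,hull,z))])
a,b,w=[np.load('last_%s.npz'%n) for n in('scene','side','wrist')];s=1/1.5625
for n,u,z in [('hub',(408,192),.059),('n1',(391,121),.074),('n2',(481,172),.074),('n3',(430,261),.074),('n4',(343,212),.074),('handle',(242,243),.082),('lug',(479,84),.042),('lug',(494,97),.042),('house',(538,277),.05)]:
    print(n,onz(w,[np.array(u)*s],z).round(4))
plan((.5,-.1,.2,90))
E
```

```text
wrist [[188, 44, 147, 150, 3774]]
0.046 [ 0.5912 -0.0227  0.1097] 0.0002
0.05 [ 0.5913 -0.0228  0.1086] 0.0002
0.054 [ 0.5913 -0.0229  0.1076] 0.0002
scene [[151, 0, 54, 30, 1295], [322, 0, 169, 37, 3772], [208, 162, 88, 71, 1027]]
0.046 [ 0.5939 -0.0228  0.1077] 0.0005
0.05 [ 0.5969 -0.0224  0.1071] 0.0005
0.054 [ 0.5998 -0.022   0.1065] 0.0005
side [[0, 0, 94, 206, 13035], [209, 169, 93, 66, 1275]]
0.046 [ 0.5908 -0.0206  0.1093] 0.0009
0.05 [ 0.5899 -0.0165  0.1086] 0.0009
0.054 [ 0.5891 -0.0125  0.1079] 0.0009
hub [[ 0.5916 -0.0231  0.059 ]]
n1 [[ 0.5318 -0.0381  0.074 ]]
n2 [[0.5746 0.0414 0.074 ]]
n3 [[ 0.6541 -0.0029  0.074 ]]
n4 [[ 0.6091 -0.0822  0.074 ]]
handle [[ 0.6356 -0.1737  0.082 ]]
lug [[0.4945 0.0426 0.042 ]]
lug [[0.5057 0.057  0.042 ]]
house [[0.6742 0.1069 0.05  ]]
now [ 0.6589 -0.0283  0.2997] th 89.92 tilt [-0.0012  0.0006] t 2.225 j6 -1.63 F [-1.2 -0.4  0.5] T [ 0.08 -0.03  0.03] open 0.0911
goal [ 0.5 -0.1  0.2 90. ] -> x 0.1588 y -0.0719 z 0.0997 rz -0.1  rows 3.2/0.0
```

Emit:
servo_tool --rows '[{"x":0.045,"y":-0.02,"z":0.03,"rx":0,"ry":0,"rz":0,"grip":1},{"x":0.09,"y":-0.04,"z":0.06,"rx":0,"ry":0,"rz":0,"grip":1},{"x":0.13,"y":-0.06,"z":0.08,"rx":0,"ry":0,"rz":0,"grip":1},{"x":0.159,"y":-0.072,"z":0.1,"rx":0,"ry":0,"rz":0,"grip":1},{"x":0.159,"y":-0.072,"z":0.1,"rx":0,"ry":0,"rz":0,"grip":1}]'

```text
time: 2.85
eef_pos: [0.497, -0.0998, 0.1995]
eef_rot: [-0.003, -3.139, -0.001]
ft_force: [0.9, -0.5, -0.0]
opening: 0.0911
gripper_force: 0.0
```

```bash
cat >> h.py <<'E'
def rub(c,z,lo=250,win=None,ymax=190):
    g=cv2.cvtColor(c['image'],cv2.COLOR_RGB2GRAY);m=(g<60).astype(np.uint8);m[ymax:]=0
    n,l,s,ce=cv2.connectedComponentsWithStats(m)
    for i in range(1,n):
        if s[i,4]>60:
            k=max(cv2.findContours((l==i).astype(np.uint8),cv2.RETR_EXTERNAL,cv2.CHAIN_APPROX_NONE)[0],key=len)[:,0]
            P=onz(c,k,z)[:,:2].astype(np.float32)
            print(s[i].tolist(),ce[i].round(1),cv2.minAreaRect(P))
E
python3 - <<'E'
from h import *
plan();c=snap('wrist')
cv2.imwrite('pics/3.png',c['image'][:,:,::-1]);rub(c,.026)
E
```

```text
now [ 0.497  -0.0998  0.1995] th 89.88 tilt [-0.0029  0.0009] t 2.85 j6 -1.79 F [ 0.9 -0.5 -0. ] T [ 0.04 -0.06  0.01] open 0.0911
[240, 106, 33, 35, 546] [256.  123.2] ((0.42841920256614685, -0.0991976261138916), (0.03853440657258034, 0.024992480874061584), 42.62675094604492)
[67, 137, 23, 53, 86] [ 78.  161.8] ((0.4762429893016815, -0.3260141909122467), (0.06950762867927551, 0.0022418401204049587), 15.644129753112793)
[0, 141, 65, 31, 755] [ 33.2 158.8] ((0.4694538414478302, -0.39052048325538635), (0.021775437518954277, 0.09354781359434128), 15.853511810302734)
[50, 159, 28, 31, 139] [ 64.1 169.7] ((0.4888056218624115, -0.3427630364894867), (0.04042351245880127, 0.02365736849606037), 52.266578674316406)
[253, 163, 94, 27, 266] [288.8 171.9] ((0.4877273142337799, -0.04639916121959686), (0.01944258250296116, 0.1212107390165329), 13.38218879699707)
```

View pics/3.png

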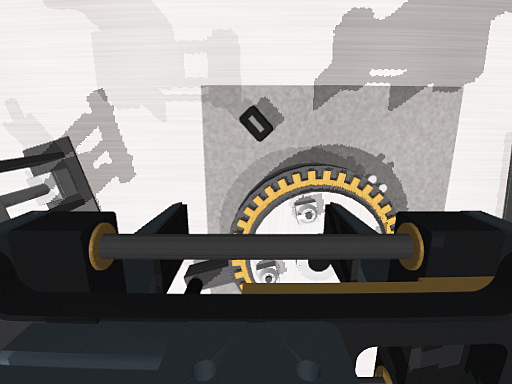

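The rubber's mask is centred at (256,123), with its long axis at about 43° in world. I'll grasp it lengthwise.

```bash
python3 - <<'E'
from h import *
plan((.4285,-.099,.09,42.6),(.4285,-.099,.013,42.6),(.4285,-.099,.12,42.6),(.50,.10,.16,60),(.52,.337,.16,90),(.52,.337,.06,90))
E
```

```text
now [ 0.4996 -0.0998  0.2007] th 89.91 tilt [0.0011 0.0003] t 2.9 j6 -1.79 F [ 1.1 -1.2  0.8] T [ 0.04  0.04 -0.01] open 0.0915
goal [ 0.4285 -0.099   0.09   42.6   ] -> x 0.0711 y 0.0007 z 0.1107 rz 47.3  rows 2.1/4.4
goal [ 4.285e-01 -9.900e-02  1.300e-02  4.260e+01] -> x 0.0000 y 0.0000 z 0.0770 rz 0.0  rows 1.2/0.0
goal [ 0.4285 -0.099   0.12   42.6   ] -> x 0.0000 y 0.0000 z -0.1070 rz 0.0  rows 1.7/0.0
goal [ 0.5   0.1   0.16 60.  ] -> x 0.0981 y 0.1873 z -0.0400 rz -17.4  rows 3.4/1.6
goal [ 0.52   0.337  0.16  90.   ] -> x 0.1012 y 0.2152 z 0.0000 rz -30.0  rows 3.8/2.8
goal [5.20e-01 3.37e-01 6.00e-02 9.00e+01] -> x 0.0000 y 0.0000 z 0.1000 rz 0.0  rows 1.6/0.0
```

Emit:
servo_tool --rows '[{"x":0.02,"y":0,"z":0.03,"rx":0,"ry":0,"rz":10,"grip":0.6},{"x":0.04,"y":0,"z":0.06,"rx":0,"ry":0,"rz":20,"grip":0.6},{"x":0.06,"y":0.0007,"z":0.09,"rx":0,"ry":0,"rz":30,"grip":0.6},{"x":0.0711,"y":0.0007,"z":0.11,"rx":0,"ry":0,"rz":40,"grip":0.6},{"x":0.0711,"y":0.0007,"z":0.11,"rx":0,"ry":0,"rz":47.3,"grip":0.6}]'

```text
time: 3.52
eef_pos: [0.4295, -0.0988, 0.0896]
eef_rot: [-1.267, -2.874, -0.0]
ft_force: [0.6, 1.0, -0.8]
opening: 0.0732
gripper_force: 0.0
```

Emit:
servo_tool --rows '[{"x":0,"y":0,"z":0,"rx":0,"ry":0,"rz":0,"grip":0.6},{"x":0,"y":0,"z":0.045,"rx":0,"ry":0,"rz":0,"grip":0.6},{"x":0,"y":0,"z":0.077,"rx":0,"ry":0,"rz":0,"grip":0.6},{"x":0,"y":0,"z":0.077,"rx":0,"ry":0,"rz":0,"grip":0.6},{"x":0,"y":0,"z":0.077,"rx":0,"ry":0,"rz":0,"grip":-1}]'

```text
time: 4.15
eef_pos: [0.4311, -0.0999, 0.0141]
eef_rot: [1.26, 2.875, 0.001]
ft_force: [0.7, -0.0, 0.3]
opening: 0.0657
gripper_force: 0.0
```

Emit:
servo_tool --rows '[{"x":0,"y":0,"z":0,"rx":0,"ry":0,"rz":0,"grip":-1},{"x":0,"y":0,"z":0,"rx":0,"ry":0,"rz":0,"grip":-1},{"x":0,"y":0,"z":0,"rx":0,"ry":0,"rz":0,"grip":-1},{"x":0,"y":0,"z":-0.05,"rx":0,"ry":0,"rz":0,"grip":-1},{"x":0,"y":0,"z":-0.107,"rx":0,"ry":0,"rz":0,"grip":-1}]'

```text
time: 4.78
eef_pos: [0.4286, -0.0995, 0.1206]
eef_rot: [-1.262, -2.874, 0.0]
ft_force: [1.8, -0.7, -0.6]
opening: 0.0394
gripper_force: 30.0
```

```bash
python3 - <<'E'
from h import *
plan((.50,.10,.16,60),(.52,.337,.16,90),(.52,.337,.06,90))
E
```

```text
now [ 0.4286 -0.0995  0.1206] th 42.6 tilt [-0.0025  0.0008] t 4.775 j6 -1.0 F [ 1.8 -0.7 -0.6] T [-0.04 -0.02  0.02] open 0.0394
goal [ 0.5   0.1   0.16 60.  ] -> x 0.0985 y 0.1877 z -0.0394 rz -17.4  rows 3.4/1.6
goal [ 0.52   0.337  0.16  90.   ] -> x 0.1012 y 0.2152 z 0.0000 rz -30.0  rows 3.8/2.8
goal [5.20e-01 3.37e-01 6.00e-02 9.00e+01] -> x 0.0000 y 0.0000 z 0.1000 rz 0.0  rows 1.6/0.0
```

Emit:
servo_tool --rows '[{"x":0.025,"y":0.04,"z":-0.03,"rx":0,"ry":0,"rz":0,"grip":-1},{"x":0.05,"y":0.085,"z":-0.04,"rx":0,"ry":0,"rz":-5,"grip":-1},{"x":0.075,"y":0.14,"z":-0.04,"rx":0,"ry":0,"rz":-12,"grip":-1},{"x":0.0985,"y":0.188,"z":-0.04,"rx":0,"ry":0,"rz":-17.4,"grip":-1}]'

```text
time: 5.28
eef_pos: [0.5017, 0.1019, 0.1604]
eef_rot: [0.807, 3.035, 0.001]
ft_force: [0.2, -1.3, -0.7]
opening: 0.0398
gripper_force: 30.0
```

Emit:
servo_tool --rows '[{"x":0.025,"y":0.05,"z":0,"rx":0,"ry":0,"rz":-10,"grip":-1},{"x":0.05,"y":0.1,"z":0,"rx":0,"ry":0,"rz":-20,"grip":-1},{"x":0.075,"y":0.16,"z":0,"rx":0,"ry":0,"rz":-30,"grip":-1},{"x":0.101,"y":0.215,"z":0,"rx":0,"ry":0,"rz":-30,"grip":-1},{"x":0.101,"y":0.215,"z":0.05,"rx":0,"ry":0,"rz":-30,"grip":-1}]'

```text
time: 5.9
eef_pos: [0.524, 0.343, 0.1128]
eef_rot: [-0.007, 3.132, 0.011]
ft_force: [0.5, -0.9, -1.3]
opening: 0.0397
gripper_force: 30.0
```

Emit:
servo_tool --rows '[{"x":0,"y":0,"z":0.05,"rx":0,"ry":0,"rz":0,"grip":-1},{"x":0,"y":0,"z":0.08,"rx":0,"ry":0,"rz":0,"grip":-1},{"x":0,"y":0,"z":0.08,"rx":0,"ry":0,"rz":0,"grip":-1},{"x":0,"y":0,"z":0.08,"rx":0,"ry":0,"rz":0,"grip":0.4},{"x":0,"y":0,"z":0.08,"rx":0,"ry":0,"rz":0,"grip":0.4}]'

```text
time: 6.52
eef_pos: [0.5223, 0.3374, 0.032]
eef_rot: [0.0, 3.138, 0.003]
ft_force: [0.3, -0.1, 0.4]
opening: 0.0569
gripper_force: 0.0
```

Emit:
servo_tool --rows '[{"x":0,"y":0,"z":0,"rx":0,"ry":0,"rz":0,"grip":0.4},{"x":0,"y":0,"z":-0.05,"rx":0,"ry":0,"rz":0,"grip":0.4},{"x":0,"y":0,"z":-0.11,"rx":0,"ry":0,"rz":0,"grip":0.4},{"x":0,"y":0,"z":-0.17,"rx":0,"ry":0,"rz":0,"grip":0.4},{"x":0,"y":0,"z":-0.17,"rx":0,"ry":0,"rz":0,"grip":0.4}]'

```text
time: 7.15
eef_pos: [0.5238, 0.3383, 0.2068]
eef_rot: [-0.0, 3.13, 0.011]
ft_force: [-0.4, -0.6, -0.1]
opening: 0.0641
gripper_force: 0.0
```

```bash
python3 - <<'E'
from h import *
plan();a=snap('scene');b=snap('side')
im=np.hstack([a['image'][90:330,80:480],b['image'][60:300,150:550]])
im=np.vstack([a['image'][130:384,60:480],b['image'][90:344,150:512].__getitem__((slice(None),slice(0,420))) if 0 else cv2.copyMakeBorder(b['image'][90:344,150:512],0,0,0,58,cv2.BORDER_CONSTANT)])
cv2.imwrite('pics/4.png',im[:,:,::-1])
E
```

```text
now [0.5238 0.3383 0.2068] th 90.01 tilt [0.0114 0.0072] t 7.15 j6 -1.02 F [-0.4 -0.6 -0.1] T [0.03 0.01 0.02] open 0.0641
```

View pics/4.png

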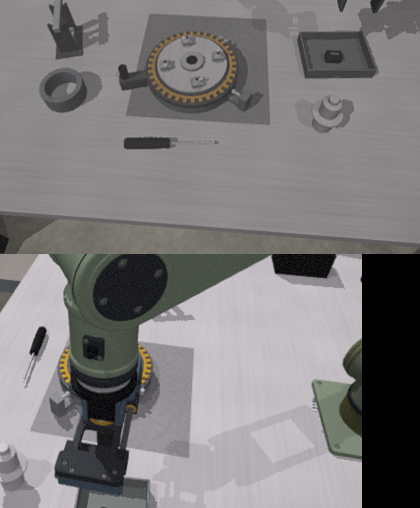

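The rubber lies in the tray at (333,57) of the crop, and the table's surroundings are clear. Next is the handle.

```bash
cat >> h.py <<'E'
C=np.array([.591,-.0225])
def arc(phi0,steps,r=.165):
    """cumulative shifts in the tool frame at phi0 (tool y at phi0+90 deg), clockwise by steps deg"""
    st=arm.state();M=R.from_rotvec(st['eef_rot']).as_matrix()
    a=np.radians(np.array(steps));f=np.radians(phi0)
    for s,k in zip(steps,a):
        d=r*np.array([np.cos(f-k)-np.cos(f),np.sin(f-k)-np.sin(f),0])
        print(s,(M.T@d)[:2].round(4))
E
python3 - <<'E'
from h import *
plan((.58,.08,.2,53),(.6365,-.181,.13,16),(.6365,-.181,.054,16))
arc(-74,[5,10])
E
```

```text
now [0.521  0.3366 0.2008] th 90.0 tilt [0.0013 0.0009] t 7.25 j6 -1.02 F [-0.4 -0.2 -1.2] T [ 0.03 -0.03 -0.04] open 0.0637
goal [ 0.58  0.08  0.2  53.  ] -> x -0.0590 y -0.2566 z 0.0008 rz 37.0  rows 4.2/3.5
goal [ 0.6365 -0.181   0.13   16.    ] -> x -0.2022 y -0.1744 z 0.0700 rz 37.0  rows 4.4/3.5
goal [ 0.6365 -0.181   0.054  16.    ] -> x 0.0000 y 0.0000 z 0.0760 rz 0.0  rows 1.2/0.0
5 [ 0.014  -0.0034]
10 [ 0.0282 -0.0055]
```

Emit:
servo_tool --rows '[{"x":-0.012,"y":-0.052,"z":0,"rx":0,"ry":0,"rz":8,"grip":0.2},{"x":-0.024,"y":-0.104,"z":0,"rx":0,"ry":0,"rz":16,"grip":0.2},{"x":-0.036,"y":-0.156,"z":0,"rx":0,"ry":0,"rz":24,"grip":0.2},{"x":-0.048,"y":-0.208,"z":0,"rx":0,"ry":0,"rz":32,"grip":0.2},{"x":-0.059,"y":-0.257,"z":0,"rx":0,"ry":0,"rz":37,"grip":0.2}]'

```text
time: 7.88
eef_pos: [0.5792, 0.0778, 0.1977]
eef_rot: [-1.001, -2.974, 0.003]
ft_force: [-0.5, -0.6, 0.2]
opening: 0.0549
gripper_force: 0.0
```

Emit:
servo_tool --rows '[{"x":-0.04,"y":-0.035,"z":0.01,"rx":0,"ry":0,"rz":8,"grip":0.2},{"x":-0.08,"y":-0.07,"z":0.02,"rx":0,"ry":0,"rz":16,"grip":0.2},{"x":-0.12,"y":-0.105,"z":0.035,"rx":0,"ry":0,"rz":24,"grip":0.2},{"x":-0.16,"y":-0.14,"z":0.055,"rx":0,"ry":0,"rz":32,"grip":0.2},{"x":-0.202,"y":-0.174,"z":0.07,"rx":0,"ry":0,"rz":37,"grip":0.2}]'

```text
time: 8.5
eef_pos: [0.6353, -0.182, 0.1266]
eef_rot: [-1.892, -2.502, 0.002]
ft_force: [0.3, -0.6, 0.1]
opening: 0.0543
gripper_force: 0.0
```

```bash
python3 - <<'E'
from h import *
plan((.6365,-.181,.13,16),(.6365,-.181,.054,16))
c=snap('side');cv2.imwrite('pics/5.png',cv2.resize(c['image'][110:260,170:370,::-1],(800,600),interpolation=cv2.INTER_CUBIC))
E
```

```text
now [ 0.6353 -0.182   0.1266] th 15.81 tilt [-0.0049  0.0018] t 8.5 j6 -0.57 F [ 0.3 -0.6  0.1] T [-0.1  -0.02 -0.01] open 0.0543
goal [ 0.6365 -0.181   0.13   16.    ] -> x 0.0007 y 0.0014 z -0.0034 rz -0.2  rows 0.1/0.0
goal [ 0.6365 -0.181   0.054  16.    ] -> x 0.0000 y 0.0000 z 0.0760 rz 0.0  rows 1.2/0.0
```

View pics/5.png

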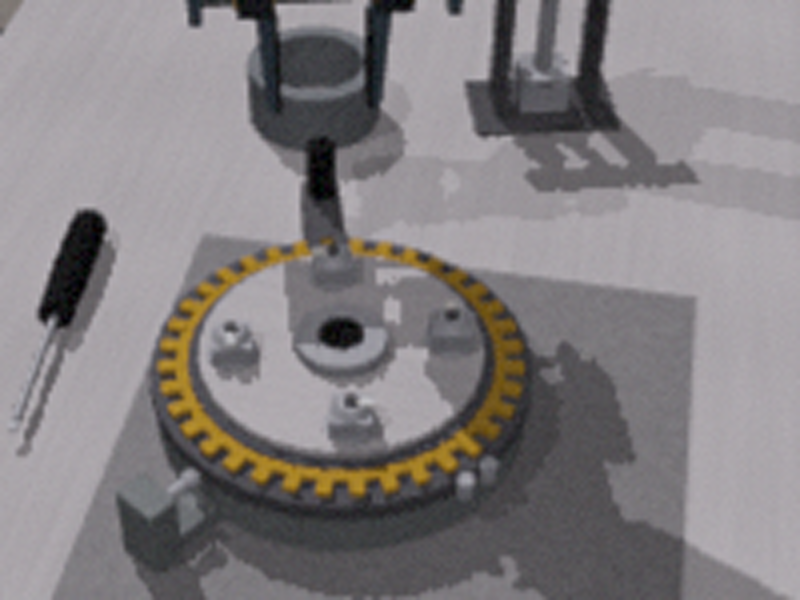

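The fingers, at (270,105) and (375,105), straddle the post at (320,165). I'll descend and close.

Emit:
servo_tool --rows '[{"x":0,"y":0,"z":0.04,"rx":0,"ry":0,"rz":0,"grip":0.2},{"x":0,"y":0,"z":0.074,"rx":0,"ry":0,"rz":0,"grip":0.2},{"x":0,"y":0,"z":0.074,"rx":0,"ry":0,"rz":0,"grip":-1},{"x":0,"y":0,"z":0.074,"rx":0,"ry":0,"rz":0,"grip":-1},{"x":0,"y":0,"z":0.074,"rx":0,"ry":0,"rz":0,"grip":-1}]'

```text
time: 9.18
eef_pos: [0.6378, -0.1809, 0.0575]
eef_rot: [1.889, 2.507, 0.002]
ft_force: [-0.7, 0.0, 0.4]
opening: 0.028
gripper_force: 0.0
```

Emit:
servo_tool --rows '[{"x":0,"y":0,"z":0,"rx":0,"ry":0,"rz":0,"grip":-1},{"x":0,"y":0,"z":0,"rx":0,"ry":0,"rz":0,"grip":-1}]'

```text
time: 9.43
eef_pos: [0.6374, -0.181, 0.0574]
eef_rot: [1.889, 2.508, 0.001]
ft_force: [-0.5, 0.3, 5.5]
opening: 0.019
gripper_force: 30.0
```

```bash
python3 - <<'E'
from h import *
plan()
p=arm.state()['eef_pos'][:2]-C;print(np.hypot(*p),np.degrees(np.arctan2(p[1],p[0])))
arc(-74,[5,10,15,20,25])
E
```

```text
now [ 0.6374 -0.181   0.0574] th 16.01 tilt [ 0.0022 -0.0006] t 9.425 j6 -0.57 F [-0.5  0.3  5.5] T [-0.07  0.22  0.04] open 0.019
0.16511667227608312 -73.67405705157988
5 [ 0.0006 -0.0144]
10 [ 0.0025 -0.0287]
15 [ 0.0056 -0.0427]
20 [ 0.01   -0.0564]
25 [ 0.0155 -0.0697]
```

Emit:
servo_tool --rows '[{"x":0.0006,"y":-0.0144,"z":0,"rx":0,"ry":0,"rz":5,"grip":-1},{"x":0.0025,"y":-0.0287,"z":0,"rx":0,"ry":0,"rz":10,"grip":-1},{"x":0.0056,"y":-0.0427,"z":0,"rx":0,"ry":0,"rz":15,"grip":-1},{"x":0.01,"y":-0.0564,"z":0,"rx":0,"ry":0,"rz":20,"grip":-1},{"x":0.0155,"y":-0.0697,"z":0,"rx":0,"ry":0,"rz":25,"grip":-1}]'

```text
time: 10.05
eef_pos: [0.5671, -0.1856, 0.0574]
eef_rot: [2.388, 2.035, 0.005]
ft_force: [3.4, 0.7, 4.1]
opening: 0.0195
gripper_force: 30.0
```

Emit:
servo_tool --rows '[{"x":0.0006,"y":-0.0144,"z":0,"rx":0,"ry":0,"rz":5,"grip":-1},{"x":0.0025,"y":-0.0287,"z":0,"rx":0,"ry":0,"rz":10,"grip":-1},{"x":0.0056,"y":-0.0427,"z":0,"rx":0,"ry":0,"rz":15,"grip":-1},{"x":0.01,"y":-0.0564,"z":0,"rx":0,"ry":0,"rz":20,"grip":-1},{"x":0.0155,"y":-0.0697,"z":0,"rx":0,"ry":0,"rz":25,"grip":-1}]'

```text
time: 10.68
eef_pos: [0.5006, -0.1599, 0.0574]
eef_rot: [2.771, 1.47, 0.005]
ft_force: [1.6, -1.6, 4.5]
opening: 0.0196
gripper_force: 30.0
```

Emit:
servo_tool --rows '[{"x":0.0006,"y":-0.0144,"z":0,"rx":0,"ry":0,"rz":5,"grip":-1},{"x":0.0025,"y":-0.0287,"z":0,"rx":0,"ry":0,"rz":10,"grip":-1},{"x":0.0056,"y":-0.0427,"z":0,"rx":0,"ry":0,"rz":15,"grip":-1},{"x":0.01,"y":-0.0564,"z":0,"rx":0,"ry":0,"rz":20,"grip":-1},{"x":0.01,"y":-0.0564,"z":0,"rx":0,"ry":0,"rz":20,"grip":-1}]'

```text
time: 11.3
eef_pos: [0.4578, -0.1186, 0.0574]
eef_rot: [2.988, 0.97, 0.002]
ft_force: [-2.8, 0.7, 10.5]
opening: 0.0192
gripper_force: 30.0
```

```bash
python3 - <<'E'
from h import *
plan()
p=arm.state()['eef_pos'][:2]-C;print(np.hypot(*p),np.degrees(np.arctan2(p[1],p[0])))
c=snap('scene');cv2.imwrite('pics/6.png',cv2.resize(c['image'][140:260,180:340,::-1],(800,600),interpolation=cv2.INTER_CUBIC))
arc(-74-70,[2,4,6,8,10,12,14,16])
E
```

```text
now [ 0.4578 -0.1186  0.0574] th -54.02 tilt [ 0.0012 -0.    ] t 11.3 j6 0.66 F [-2.8  0.7 10.5] T [ 0.07  0.64 -0.08] open 0.0192
0.16429376555990208 -144.18793585242662
2 [ 0.0001 -0.0058]
4 [ 0.0004 -0.0115]
6 [ 0.0009 -0.0172]
8 [ 0.0016 -0.023 ]
10 [ 0.0025 -0.0287]
12 [ 0.0036 -0.0343]
14 [ 0.0049 -0.0399]
16 [ 0.0064 -0.0455]
```

View pics/6.png

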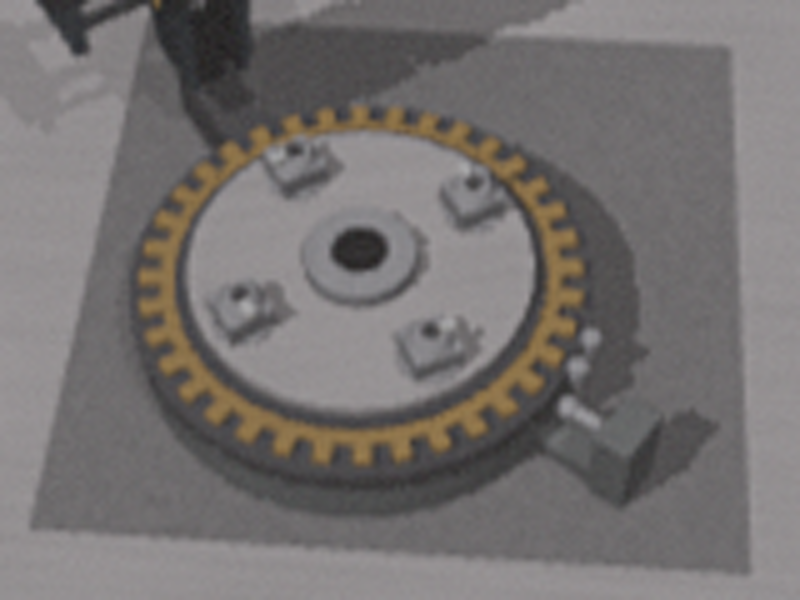

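The lugs are at crop (590,337) and (577,368), and the detent ball is just ahead at (567,407).

```bash
python3 - <<'E'
from h import *
c=np.load('last_scene.npz')
for z in(.04,.045,.05):
    p=onz(c,np.array([(567,407),(590,337),(577,368)])/5+[180,140],z)[:,:2]-C
    print(z,np.hypot(*p.T).round(4),np.degrees(np.arctan2(p[:,1],p[:,0])).round(1))
E
```

```text
0.04 [0.126  0.1181 0.1187] [55.8 75.3 66. ]
0.045 [0.1277 0.1188 0.1199] [54.6 73.7 64.4]
0.05 [0.1294 0.1196 0.1212] [53.3 72.  62.9]
```

Emit:
servo_tool --rows '[{"x":0.0001,"y":-0.0058,"z":0,"rx":0,"ry":0,"rz":2,"grip":-1},{"x":0.0004,"y":-0.0115,"z":0,"rx":0,"ry":0,"rz":4,"grip":-1},{"x":0.0009,"y":-0.0172,"z":0,"rx":0,"ry":0,"rz":6,"grip":-1}]'

```text
time: 11.72
eef_pos: [0.4496, -0.106, 0.0573]
eef_rot: [3.031, 0.813, 0.003]
ft_force: [0.3, -12.1, 4.5]
opening: 0.0197
gripper_force: 30.0
```

Emit:
servo_tool --rows '[{"x":0.0001,"y":-0.0058,"z":0,"rx":0,"ry":0,"rz":2,"grip":-1}]'

```text
time: 11.85
eef_pos: [0.4479, -0.1029, 0.0574]
eef_rot: [3.039, 0.763, 0.006]
ft_force: [-0.2, -11.6, 5.4]
opening: 0.0193
gripper_force: 30.0
```

Emit:
servo_tool --rows '[{"x":0,"y":-0.0029,"z":0,"rx":0,"ry":0,"rz":1,"grip":-1}]'

```text
time: 11.98
eef_pos: [0.4458, -0.099, 0.0573]
eef_rot: [3.05, 0.734, 0.004]
ft_force: [-0.8, -8.6, 5.8]
opening: 0.0196
gripper_force: 30.0
```

Emit:
servo_tool --rows '[{"x":0,"y":-0.0029,"z":0,"rx":0,"ry":0,"rz":1,"grip":-1}]'

```text
time: 12.1
eef_pos: [0.4443, -0.0963, 0.0573]
eef_rot: [3.056, 0.708, 0.004]
ft_force: [-1.2, -5.8, 7.2]
opening: 0.0194
gripper_force: 30.0
```

Emit:
servo_tool --rows '[{"x":0,"y":-0.0029,"z":0,"rx":0,"ry":0,"rz":1,"grip":-1}]'

```text
time: 12.22
eef_pos: [0.4429, -0.0932, 0.0573]
eef_rot: [3.064, 0.68, 0.004]
ft_force: [-1.9, -4.1, 8.6]
opening: 0.0195
gripper_force: 30.0
```

Emit:
servo_tool --rows '[{"x":0,"y":-0.0029,"z":0,"rx":0,"ry":0,"rz":1,"grip":-1}]'

```text
time: 12.35
eef_pos: [0.4415, -0.0903, 0.0573]
eef_rot: [3.07, 0.653, 0.003]
ft_force: [-0.1, -4.1, 7.8]
opening: 0.0195
gripper_force: 30.0
```

```bash
python3 - <<'E'
from h import *
plan()
p=arm.state()['eef_pos'][:2]-C;print(np.hypot(*p),np.degrees(np.arctan2(p[1],p[0])))
c=snap('scene');cv2.imwrite('pics/7.png',cv2.resize(c['image'][180:255,240:340,::-1],(800,600),interpolation=cv2.INTER_CUBIC))
E
```

```text
now [ 0.4415 -0.0903  0.0573] th -65.99 tilt [ 0.0027 -0.0022] t 12.35 j6 0.93 F [-0.1 -4.1  7.8] T [-0.62  0.57 -0.04] open 0.0195
0.16417908769610037 -155.61521233999284
```

View pics/7.png

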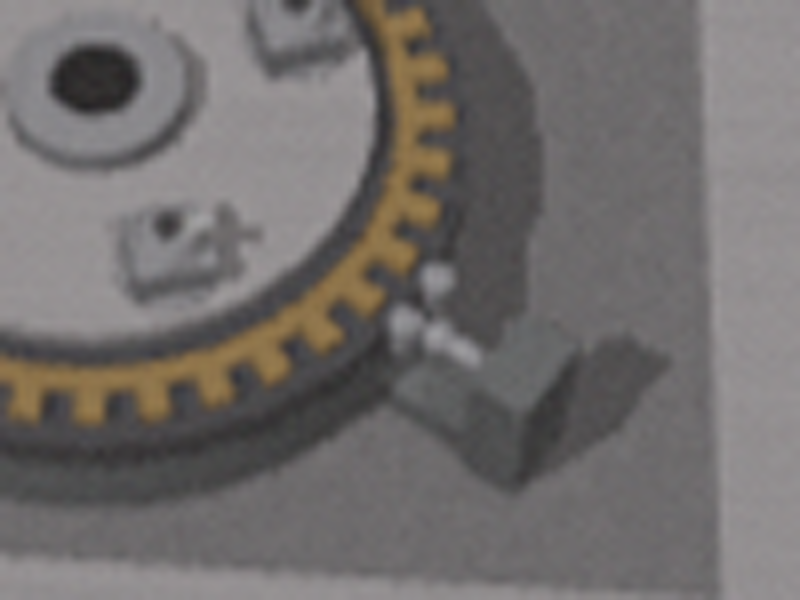

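The ball at (437,333) sits between the lugs at (437,280) and (405,325). I'll check how well it is centred.

```bash
python3 - <<'E'
from h import *
c=np.load('last_scene.npz')
for z in(.04,.044,.048):
    p=onz(c,np.array([(437,333),(475,358),(437,275),(405,322)])/8+[240,180],z)[:,:2]-C
    print(z,np.hypot(*p.T).round(4),np.degrees(np.arctan2(p[:,1],p[:,0])).round(1))
E
```

```text
0.04 [0.1286 0.1423 0.1181 0.119 ] [56.4 56.3 64.6 55.1]
0.044 [0.1299 0.1436 0.1191 0.1204] [55.4 55.4 63.3 54.1]
0.048 [0.1313 0.1448 0.1202 0.1219] [54.4 54.5 62.1 53. ]
```

Emit:
servo_tool --rows '[{"x":0,"y":-0.0029,"z":0,"rx":0,"ry":0,"rz":1,"grip":-1},{"x":0,"y":-0.0029,"z":0,"rx":0,"ry":0,"rz":1,"grip":-1}]'

```text
time: 12.65
eef_pos: [0.4399, -0.0866, 0.0573]
eef_rot: [3.078, 0.625, 0.003]
ft_force: [-2.2, 0.4, 9.9]
opening: 0.0192
gripper_force: 30.0
```

Emit:
servo_tool --rows '[{"x":0,"y":-0.0029,"z":0,"rx":0,"ry":0,"rz":1,"grip":-1},{"x":0,"y":-0.0029,"z":0,"rx":0,"ry":0,"rz":1,"grip":-1}]'

```text
time: 12.9
eef_pos: [0.439, -0.0845, 0.0573]
eef_rot: [3.082, 0.6, 0.003]
ft_force: [-1.9, -2.1, 9.8]
opening: 0.0195
gripper_force: 30.0
```

```bash
python3 - <<'E'
from h import *
plan()
p=arm.state()['eef_pos'][:2]-C;print(np.hypot(*p),np.degrees(np.arctan2(p[1],p[0])))
c=snap('scene');cv2.imwrite('pics/8.png',cv2.resize(c['image'][195:240,270:330,::-1],(800,600),interpolation=cv2.INTER_CUBIC))
E
```

```text
now [ 0.439  -0.0845  0.0573] th -67.98 tilt [ 0.0024 -0.0014] t 12.9 j6 0.97 F [-1.9 -2.1  9.8] T [-0.49  0.55 -0.13] open 0.0195
0.1641614757081673 -157.8075967262792
```

View pics/8.png

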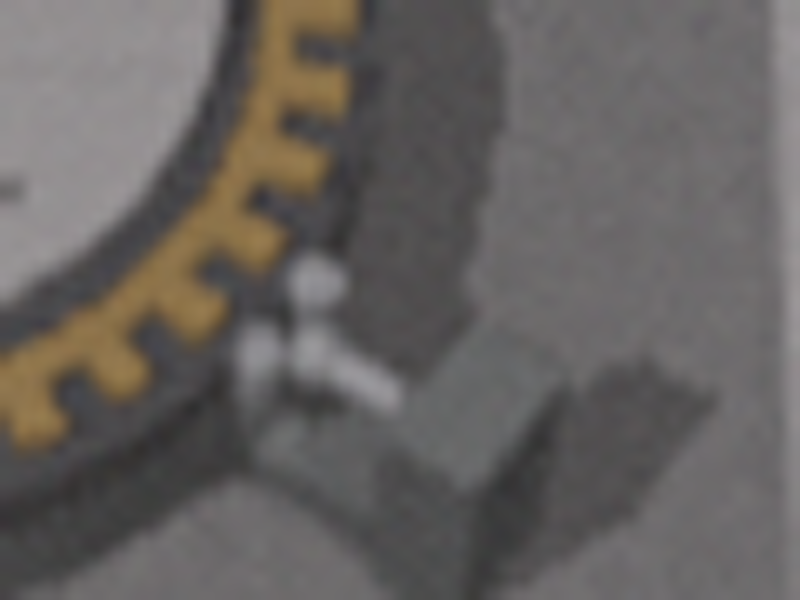

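Emit:
servo_tool --rows '[{"x":0,"y":-0.0022,"z":0,"rx":0,"ry":0,"rz":0.7,"grip":-1},{"x":0,"y":-0.0022,"z":0,"rx":0,"ry":0,"rz":0.7,"grip":-1}]'

```text
time: 13.2
eef_pos: [0.4385, -0.0833, 0.0573]
eef_rot: [3.084, 0.582, 0.004]
ft_force: [-0.7, -5.8, 7.6]
opening: 0.0196
gripper_force: 30.0
```

```bash
python3 - <<'E'
from h import *
import json
for i in range(4):
    arm.camera('side') ; s=arm.state();p=s['eef_pos'][:2]-C;f=np.arctan2(p[1],p[0]);t=np.array([np.sin(f),-np.cos(f)])
    print('phi',np.degrees(f).round(2),'Ft',(s['ft_force'][:2]@t).round(2),s['ft_force'].round(1))
E
```

```text
phi -158.26 Ft -5.04 [-1.4 -6.   8.7]
phi -158.26 Ft -5.14 [-1.7 -6.2  7.8]
phi -158.25 Ft -5.42 [-1.3 -6.3  8.4]
phi -158.26 Ft -4.66 [-2.  -5.8  8.2]
```

Emit:
servo_tool --rows '[{"x":0,"y":0.0015,"z":0,"rx":0,"ry":0,"rz":0,"grip":-1},{"x":0,"y":0.0015,"z":0,"rx":0,"ry":0,"rz":0,"grip":0},{"x":0,"y":0.0015,"z":0,"rx":0,"ry":0,"rz":0,"grip":0},{"x":0,"y":0.0015,"z":0,"rx":0,"ry":0,"rz":0,"grip":0},{"x":0,"y":0.0015,"z":-0.05,"rx":0,"ry":0,"rz":0,"grip":0}]'

```text
time: 14.02
eef_pos: [0.4352, -0.0826, 0.1037]
eef_rot: [-3.084, -0.58, 0.013]
ft_force: [0.1, -0.1, 0.4]
opening: 0.0456
gripper_force: 0.0
```

Emit:
servo_tool --rows '[{"x":0.01,"y":0,"z":-0.06,"rx":0,"ry":0,"rz":0,"grip":0.4},{"x":0.03,"y":0,"z":-0.12,"rx":0,"ry":0,"rz":0,"grip":0.4},{"x":0.05,"y":0,"z":-0.18,"rx":0,"ry":0,"rz":0,"grip":0.4},{"x":0.05,"y":0,"z":-0.19,"rx":0,"ry":0,"rz":0,"grip":0.4},{"x":0.05,"y":0,"z":-0.19,"rx":0,"ry":0,"rz":0,"grip":0.4}]'

```text
time: 14.65
eef_pos: [0.4842, -0.065, 0.2957]
eef_rot: [-3.087, -0.581, 0.0]
ft_force: [0.6, 0.2, -1.4]
opening: 0.0638
gripper_force: 0.0
```

```bash
python3 - <<'E'
from h import *
arm.camera('side');plan()
c=snap('wrist');snap('scene')
cv2.imwrite('pics/9.png',cv2.resize(c['image'][:240,:,::-1],(800,375),interpolation=cv2.INTER_CUBIC))
E
```

```text
now [ 0.4835 -0.065   0.2944] th -68.69 tilt [-0.0029  0.0004] t 14.7 j6 1.04 F [ 0.6 -0.  -0.5] T [-0.1   0.19  0.03] open 0.0634
```

View pics/9.png

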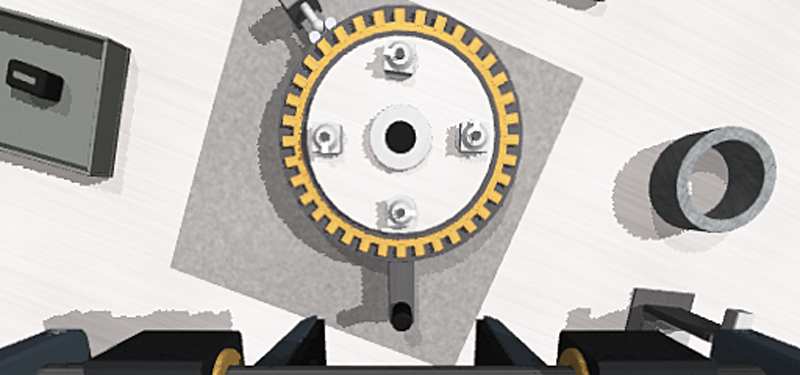

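The rubber is in the tray at (35,80), the nuts are at (400,60), (473,138), (400,212) and (325,138), in line with the handle at (400,318), and the lugs and ball are near (322,30). I'll measure those by blobs.

```bash
python3 - <<'E'
from h import *
c=np.load('last_wrist.npz')
cv2.imwrite('pics/10.png',cv2.resize(np.vstack([c['image'][0:38,180:232]]),None,fx=15,fy=15,interpolation=cv2.INTER_CUBIC)[:,:,::-1])
m=gold(c) if 0 else None
h=cv2.cvtColor(c['image'],cv2.COLOR_RGB2HSV);m=cv2.inRange(h,(12,110,60),(35,255,255));m[175:]=0
k=max(cv2.findContours(cv2.morphologyEx(m,cv2.MORPH_CLOSE,np.ones((5,5))),cv2.RETR_EXTERNAL,cv2.CHAIN_APPROX_NONE)[0],key=len)
print(circ(onz(c,cv2.convexHull(k)[:,0],.05)))
g=cv2.cvtColor(c['image'],cv2.COLOR_RGB2GRAY)
# handle top: black blob
b=(g<45).astype(np.uint8);b[215:]=0;n,l,s,ce=cv2.connectedComponentsWithStats(b)
for i in range(1,n):
    if s[i,4]>40: print(s[i].tolist(),ce[i].round(1),onz(c,[ce[i]],.059).round(4),onz(c,[ce[i]],.082).round(4))
E
```

```text
(array([ 0.59126793, -0.02280461,  0.10857741]), np.float64(0.00021271985315120205))
[0, 7, 66, 21, 141] [32.5 16.9] [[0.5703 0.2963 0.059 ]] [[0.5689 0.2769 0.082 ]]
[4, 38, 37, 27, 539] [22.6 51.7] [[0.5216 0.3008 0.059 ]] [[0.5231 0.2811 0.082 ]]
[247, 78, 19, 20, 299] [256.   87.4] [[ 0.5926 -0.0225  0.059 ]] [[ 0.5899 -0.0236  0.082 ]]
[250, 193, 14, 19, 208] [256.5 202.2] [[ 0.437  -0.0842  0.059 ]] [[ 0.4433 -0.0817  0.082 ]]
[412, 195, 64, 20, 359] [442.4 207. ] [[ 0.5359 -0.3602  0.059 ]] [[ 0.5366 -0.3418  0.082 ]]
[196, 203, 12, 12, 89] [202.6 210.1] [[ 0.3945 -0.0107  0.059 ]] [[ 0.4032 -0.0124  0.082 ]]
[305, 203, 24, 12, 143] [312.5 209.8] [[ 0.4572 -0.1698  0.059 ]] [[ 0.4623 -0.1624  0.082 ]]
[358, 211, 68, 4, 214] [392.5 212.9] [[ 0.4983 -0.2899  0.059 ]] [[ 0.5011 -0.2755  0.082 ]]
[87, 212, 67, 3, 194] [120.8 213. ] [[0.3424 0.1083 0.059 ]] [[0.3542 0.0997 0.082 ]]
```

View pics/10.png

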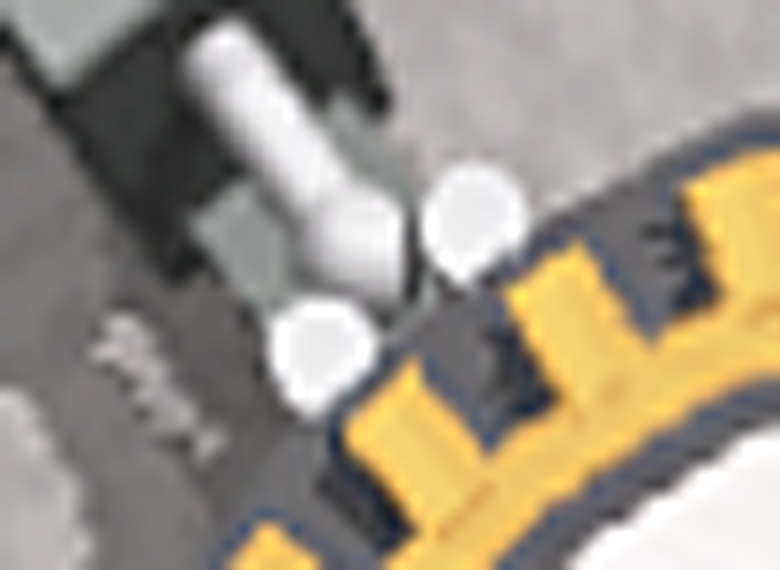

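The ball at (362,240) lies exactly on the line through the middle of the gap between the lugs at (323,350) and (473,222), so the table is in its detent. Now the wrench.

```bash
cat >> h.py <<'E'
C=np.array([.5912,-.0226]); A0=-158.1
NUT=[C+.065*np.array([np.cos(np.radians(A0+90*k)),np.sin(np.radians(A0+90*k))]) for k in range(4)]
E
python3 - <<'E'
from h import *
c=np.load('last_wrist.npz')
print(np.round(NUT,4).tolist())
for P in NUT: 
    u=proj(c,[[*P,.076]])[0]; x,y=np.round(u).astype(int); g=cv2.cvtColor(c['image'],cv2.COLOR_RGB2GRAY)[y-14:y+15,x-14:x+15]
    dm=(g<110).astype(np.uint8);n,l,s,ce=cv2.connectedComponentsWithStats(dm)
    print(u.round(1),[(ce[i]+u.round()-14).round(1).tolist()+[int(s[i,4])] for i in range(1,n) if s[i,4]>6])
print(onz(c,np.array([(400,57),(474,137),(400,212),(325,138)])/1.5625,.075).round(4))
plan((.43,-.39,.26,-74))
E
```

```text
[[0.5309, -0.0468], [0.6154, -0.0829], [0.6515, 0.0016], [0.567, 0.0377]]
[256.1 136. ] [[256.0, 135.6, 17], [256.0, 149.4, 57]]
[304.1  86.3] [[317.0, 86.9, 76], [297.2, 91.8, 33], [304.1, 86.2, 25]]
[255.1  33.8] [[255.2, 21.2, 76], [255.5, 34.3, 24], [254.3, 46.5, 39]]
[207.2  87.4] [[194.5, 87.8, 94], [207.3, 87.0, 22], [211.5, 98.0, 8]]
[[ 6.492e-01 -4.000e-04  7.500e-02]
 [ 6.136e-01 -8.280e-02  7.500e-02]
 [ 5.312e-01 -4.660e-02  7.500e-02]
 [ 5.662e-01  3.650e-02  7.500e-02]]
now [ 0.4832 -0.065   0.2938] th -68.71 tilt [-0.0045  0.0007] t 14.8 j6 1.04 F [ 0.4 -0.3 -0.3] T [-0.11  0.1   0.03] open 0.0639
goal [  0.43  -0.39   0.26 -74.  ] -> x -0.1675 y 0.2835 z 0.0338 rz 5.3  rows 5.3/0.5
```

Emit:
servo_tool --rows '[{"x":-0.03,"y":0.05,"z":0,"rx":0,"ry":0,"rz":1,"grip":0.2},{"x":-0.06,"y":0.1,"z":0,"rx":0,"ry":0,"rz":2,"grip":0.2},{"x":-0.09,"y":0.15,"z":0.01,"rx":0,"ry":0,"rz":3,"grip":0.2},{"x":-0.12,"y":0.2,"z":0.02,"rx":0,"ry":0,"rz":4,"grip":0.2},{"x":-0.15,"y":0.25,"z":0.03,"rx":0,"ry":0,"rz":5,"grip":0.2}]'

```text
time: 15.42
eef_pos: [0.4342, -0.3538, 0.2638]
eef_rot: [-3.107, -0.443, 0.003]
ft_force: [0.9, 0.8, -0.5]
opening: 0.0543
gripper_force: 0.0
```

```bash
python3 - <<'E'
from h import *
arm.camera('side');plan((.43,-.39,.26,-74))
c=snap('wrist');cv2.imwrite('pics/11.png',cv2.resize(c['image'][:210,130:430,::-1],(800,560),interpolation=cv2.INTER_CUBIC))
E
```

```text
now [ 0.4322 -0.3605  0.2618] th -74.01 tilt [-0.006  -0.0027] t 15.475 j6 0.58 F [-0.  -6.2 -0.2] T [-0.36  0.18 -0.04] open 0.0549
goal [  0.43  -0.39   0.26 -74.  ] -> x -0.0103 y 0.0278 z 0.0018 rz -0.0  rows 0.5/0.0
```

View pics/11.png

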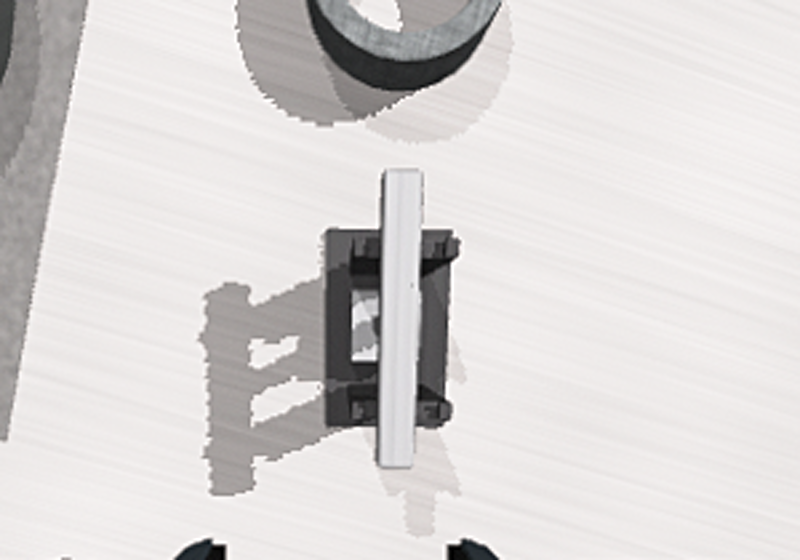

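The bar's top face runs from (403,170) to (396,467) in the crop, sitting between the lips.

```bash
python3 - <<'E'
from h import *
c=np.load('last_wrist.npz');a=np.load('last_scene.npz');cv2
q=np.array([(385,170),(421,170),(413,467),(378,467)])/(8/3)+[130,0]
for z in(.115,.121,.127):
    p=onz(c,q,z)[:,:2];e1=(p[0]+p[1])/2;e2=(p[2]+p[3])/2;d=e1-e2
    print(z,'c',p.mean(0).round(4),'L',np.hypot(*d).round(4),'w',np.hypot(*(p[0]-p[1])).round(4),np.hypot(*(p[2]-p[3])).round(4),'ang',np.degrees(np.arctan2(d[1],d[0])).round(2))
# two-view height: scene reading of the far bar end (184,197)/1.5625
p,e=tri(c,np.array([(396,467)])[0]/(8/3)+[130,0],a,np.array((186,196))/1.5625);print(p.round(4),e)
p,e=tri(c,np.array([(403,172)])[0]/(8/3)+[130,0],a,np.array((184,236))/1.5625);print(p.round(4),e)
E
```

```text
0.115 c [ 0.5059 -0.3674] L 0.1212 w 0.0144 0.0154 ang 15.68
0.121 c [ 0.5057 -0.3669] L 0.1188 w 0.0142 0.0151 ang 15.68
0.127 c [ 0.5055 -0.3664] L 0.1165 w 0.0139 0.0148 ang 15.68
[ 0.4468 -0.383   0.1144] 0.0025635331998388176
[ 0.5571 -0.347   0.1355] 0.008269995538045352
```

```bash
python3 - <<'E'
from h import *
plan((.5057,-.3669,.16,-74.3),(.5057,-.3669,.104,-74.3))
E
```

```text
now [ 0.433  -0.3566  0.2622] th -74.05 tilt [-0.0054  0.0019] t 15.525 j6 0.58 F [ 0.4  1.1 -0.8] T [-0.02  0.18 -0.01] open 0.0553
goal [  0.5057  -0.3669   0.16   -74.3   ] -> x 0.0671 y 0.0299 z 0.1022 rz 0.3  rows 2.0/0.0
goal [  0.5057  -0.3669   0.104  -74.3   ] -> x 0.0000 y 0.0000 z 0.0560 rz 0.0  rows 0.9/0.0
```

Emit:
servo_tool --rows '[{"x":0.03,"y":0.015,"z":0.045,"rx":0,"ry":0,"rz":0.3,"grip":0.1},{"x":0.067,"y":0.03,"z":0.09,"rx":0,"ry":0,"rz":0.3,"grip":0.1},{"x":0.067,"y":0.03,"z":0.102,"rx":0,"ry":0,"rz":0.3,"grip":0.1},{"x":0.067,"y":0.03,"z":0.102,"rx":0,"ry":0,"rz":0.3,"grip":0.1}]'

```text
time: 16.02
eef_pos: [0.5071, -0.3613, 0.1624]
eef_rot: [-3.108, -0.438, 0.005]
ft_force: [-0.6, -0.1, 0.9]
opening: 0.0501
gripper_force: 0.0
```

```bash
python3 - <<'E'
from h import *
c=snap('wrist');a=snap('scene');plan((.5057,-.3669,.104,-74.3))
# bar seen at rows above gripper: bright column edges
g=cv2.cvtColor(c['image'],cv2.COLOR_RGB2GRAY)
for z in(.121,): print(proj(c,[[.5057+.05*np.cos(.2737)*s,-.3669+.05*np.sin(.2737)*s,z] for s in(1,.5,0)]).round(1))
for y in(90,110,130,150,170): print(y,g[y,215:300:2].tolist())
E
```

```text
now [ 0.508  -0.3624  0.1652] th -74.0 tilt [ 0.001  -0.0008] t 16.125 j6 0.65 F [ 0.8 -0.1  0.7] T [-0.04  0.1  -0.02] open 0.0503
goal [  0.5057  -0.3669   0.104  -74.3   ] -> x -0.0035 y 0.0037 z 0.0612 rz 0.3  rows 1.0/0.0
[[262.9 151.3]
 [262.5 183.5]
 [262.1 214. ]]
90 [237, 236, 237, 243, 245, 243, 246, 146, 156, 164, 165, 187, 195, 196, 195, 192, 235, 241, 226, 216, 216, 216, 215, 214, 211, 213, 216, 219, 223, 221, 221, 222, 221, 221, 219, 220, 223, 224, 225, 228, 228, 228, 225]
110 [236, 237, 237, 236, 236, 235, 235, 233, 233, 232, 233, 234, 235, 233, 233, 235, 235, 237, 238, 239, 238, 236, 235, 235, 236, 235, 234, 235, 235, 236, 235, 234, 236, 238, 239, 239, 240, 239, 239, 239, 238, 237, 236]
130 [238, 237, 236, 237, 236, 235, 233, 233, 232, 233, 235, 237, 237, 236, 236, 234, 232, 233, 233, 234, 232, 230, 230, 230, 231, 232, 231, 231, 235, 235, 236, 237, 239, 237, 236, 235, 235, 235, 237, 239, 238, 236, 234]
150 [235, 235, 236, 237, 236, 236, 233, 236, 205, 110, 94, 101, 98, 98, 96, 96, 97, 93, 96, 154, 226, 224, 222, 212, 219, 222, 221, 223, 221, 128, 93, 95, 95, 93, 96, 95, 93, 94, 87, 246, 238, 238, 238]
170 [164, 162, 161, 158, 165, 162, 160, 156, 157, 137, 57, 67, 73, 97, 95, 65, 59, 60, 54, 166, 227, 223, 220, 215, 220, 220, 221, 223, 225, 83, 95, 94, 94, 71, 63, 35, 91, 94, 92, 169, 235, 234, 240]
```

Emit:
servo_tool --rows '[{"x":-0.0035,"y":0.0037,"z":0.01,"rx":0,"ry":0,"rz":0.3,"grip":0.1},{"x":-0.0035,"y":0.0037,"z":0.04,"rx":0,"ry":0,"rz":0.3,"grip":0.1},{"x":-0.0035,"y":0.0037,"z":0.061,"rx":0,"ry":0,"rz":0.3,"grip":0.1},{"x":-0.0035,"y":0.0037,"z":0.061,"rx":0,"ry":0,"rz":0.3,"grip":0.1},{"x":-0.0035,"y":0.0037,"z":0.061,"rx":0,"ry":0,"rz":0.3,"grip":-1}]'

```text
time: 16.75
eef_pos: [0.5064, -0.3676, 0.1042]
eef_rot: [3.111, 0.428, 0.003]
ft_force: [0.2, -1.1, -0.3]
opening: 0.043
gripper_force: 0.0
```

Emit:
servo_tool --rows '[{"x":0,"y":0,"z":0,"rx":0,"ry":0,"rz":0,"grip":-1},{"x":0,"y":0,"z":0,"rx":0,"ry":0,"rz":0,"grip":-1},{"x":0,"y":0,"z":0,"rx":0,"ry":0,"rz":0,"grip":-1},{"x":0,"y":0,"z":0,"rx":0,"ry":0,"rz":0,"grip":-1}]'

```text
time: 17.25
eef_pos: [0.5061, -0.3668, 0.1034]
eef_rot: [-3.112, -0.429, -0.001]
ft_force: [-0.2, 1.0, 3.8]
opening: 0.0154
gripper_force: 30.0
```

```bash
python3 - <<'E'
from h import *
plan((.5057,-.3669,.26,-74.3),(.5309,-.0468,.26,17.6),(.5309,-.0468,.155,17.6))
E
```

```text
now [ 0.5061 -0.3668  0.1034] th -74.3 tilt [0.0003 0.0002] t 17.25 j6 0.65 F [-0.2  1.   3.8] T [ 0.21  0.25 -0.05] open 0.0154
goal [  0.5057  -0.3669   0.26   -74.3   ] -> x -0.0004 y -0.0000 z -0.1566 rz 0.0  rows 2.5/0.0
goal [ 0.5309 -0.0468  0.26   17.6   ] -> x 0.1109 y -0.3013 z 0.0000 rz -91.9  rows 5.1/8.6
goal [ 0.5309 -0.0468  0.155  17.6   ] -> x 0.0000 y 0.0000 z 0.1050 rz 0.0  rows 1.7/0.0
```

Emit:
servo_tool --rows '[{"x":0,"y":0,"z":-0.02,"rx":0,"ry":0,"rz":0,"grip":-1},{"x":0,"y":0,"z":-0.06,"rx":0,"ry":0,"rz":0,"grip":-1},{"x":0,"y":0,"z":-0.11,"rx":0,"ry":0,"rz":0,"grip":-1},{"x":0,"y":0,"z":-0.157,"rx":0,"ry":0,"rz":0,"grip":-1},{"x":0,"y":0,"z":-0.157,"rx":0,"ry":0,"rz":0,"grip":-1}]'

```text
time: 17.88
eef_pos: [0.5074, -0.3682, 0.2631]
eef_rot: [3.107, 0.428, 0.008]
ft_force: [-0.2, -0.1, -5.3]
opening: 0.0156
gripper_force: 30.0
```

Emit:
servo_tool --rows '[{"x":0.012,"y":-0.033,"z":0,"rx":0,"ry":0,"rz":-10,"grip":-1},{"x":0.025,"y":-0.067,"z":0,"rx":0,"ry":0,"rz":-20,"grip":-1},{"x":0.037,"y":-0.1,"z":0,"rx":0,"ry":0,"rz":-30,"grip":-1},{"x":0.05,"y":-0.134,"z":0,"rx":0,"ry":0,"rz":-40,"grip":-1},{"x":0.062,"y":-0.167,"z":0,"rx":0,"ry":0,"rz":-50,"grip":-1}]'

```text
time: 18.5
eef_pos: [0.5191, -0.1878, 0.2565]
eef_rot: [-2.63, -1.709, 0.005]
ft_force: [0.4, -0.1, -3.3]
opening: 0.0157
gripper_force: 30.0
```

```bash
python3 - <<'E'
from h import *
plan((.5309,-.0468,.26,17.6))
E
```

```text
now [ 0.5191 -0.1878  0.2565] th -23.96 tilt [-0.0054  0.0021] t 18.5 j6 0.05 F [ 0.4 -0.1 -3.3] T [-0.13  0.06  0.01] open 0.0157
goal [ 0.5309 -0.0468  0.26   17.6   ] -> x 0.1336 y -0.0465 z -0.0035 rz -41.6  rows 2.3/3.9
```

Emit:
servo_tool --rows '[{"x":0.035,"y":-0.012,"z":0,"rx":0,"ry":0,"rz":-10,"grip":-1},{"x":0.07,"y":-0.024,"z":0,"rx":0,"ry":0,"rz":-20,"grip":-1},{"x":0.105,"y":-0.037,"z":0.02,"rx":0,"ry":0,"rz":-30,"grip":-1},{"x":0.134,"y":-0.0465,"z":0.05,"rx":0,"ry":0,"rz":-41.6,"grip":-1},{"x":0.134,"y":-0.0465,"z":0.066,"rx":0,"ry":0,"rz":-41.6,"grip":-1}]'

```text
time: 19.12
eef_pos: [0.5307, -0.0461, 0.1895]
eef_rot: [-1.853, -2.528, 0.006]
ft_force: [0.8, -0.7, -5.3]
opening: 0.0158
gripper_force: 30.0
```

```bash
python3 - <<'E'
from h import *
arm.camera('wrist');a=snap('scene');b=snap('side');
plan((.5309,-.0468,.175,17.6),(.5309,-.0468,.149,17.6))
A=cv2.resize(a['image'][100:220,190:340],(600,480));B=cv2.resize(b['image'][110:230,190:340],(600,480))
cv2.imwrite('pics/12.png',cv2.resize(np.hstack([A,B])[:,:,::-1],(800,320)))
E
```

```text
now [ 0.5319 -0.0485  0.1917] th 17.24 tilt [-0.0047  0.0001] t 19.275 j6 -0.41 F [ 0.8  0.4 -4.8] T [-0.13 -0.   -0.04] open 0.0157
goal [ 0.5309 -0.0468  0.175  17.6   ] -> x 0.0020 y -0.0005 z 0.0167 rz -0.4  rows 0.3/0.0
goal [ 0.5309 -0.0468  0.149  17.6   ] -> x 0.0000 y 0.0000 z 0.0260 rz 0.0  rows 0.4/0.0
```

View pics/12.png

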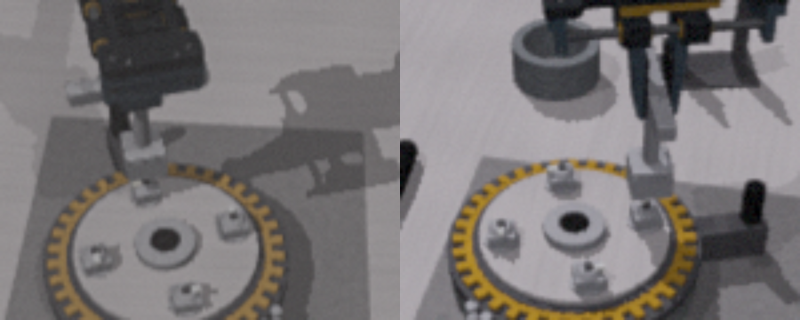

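The socket hangs above the nut in both views, at (143,160) and (650,175). Descend gently.

Emit:
servo_tool --rows '[{"x":0.0015,"y":-0.0005,"z":0.012,"rx":0,"ry":0,"rz":-0.4,"grip":-1},{"x":0.0015,"y":-0.0005,"z":0.018,"rx":0,"ry":0,"rz":-0.4,"grip":-1},{"x":0.0015,"y":-0.0005,"z":0.024,"rx":0,"ry":0,"rz":-0.4,"grip":-1}]'

```text
time: 19.65
eef_pos: [0.5324, -0.0473, 0.1698]
eef_rot: [1.854, 2.536, 0.0]
ft_force: [0.5, -0.2, -3.1]
opening: 0.0156
gripper_force: 30.0
```

```bash
python3 - <<'E'
from h import *
arm.camera('wrist');plan((.5309,-.0468,.15,17.6))
E
```

```text
now [ 0.5319 -0.0471  0.169 ] th 17.67 tilt [-0.001   0.0002] t 19.7 j6 -0.42 F [-0.9 -0.4 -5. ] T [-0.06  0.04  0.01] open 0.0154
goal [ 0.5309 -0.0468  0.15   17.6   ] -> x 0.0006 y -0.0009 z 0.0190 rz 0.1  rows 0.3/0.0
```

Emit:
servo_tool --rows '[{"x":0.0006,"y":-0.0009,"z":0.005,"rx":0,"ry":0,"rz":0,"grip":-1},{"x":0.0006,"y":-0.0009,"z":0.01,"rx":0,"ry":0,"rz":0,"grip":-1},{"x":0.0006,"y":-0.0009,"z":0.014,"rx":0,"ry":0,"rz":0,"grip":-1}]'

```text
time: 20.08
eef_pos: [0.5313, -0.0466, 0.1557]
eef_rot: [-1.853, -2.537, -0.0]
ft_force: [0.1, -0.3, -4.2]
opening: 0.0157
gripper_force: 30.0
```

Emit:
servo_tool --rows '[{"x":0,"y":0,"z":0.003,"rx":0,"ry":0,"rz":0,"grip":-1},{"x":0,"y":0,"z":0.003,"rx":0,"ry":0,"rz":0,"grip":-1}]'

```text
time: 20.32
eef_pos: [0.5312, -0.0465, 0.1527]
eef_rot: [-1.853, -2.537, 0.0]
ft_force: [-0.3, 0.3, -5.0]
opening: 0.016
gripper_force: 30.0
```

```bash
python3 - <<'E'
from h import *
plan((.5309,-.0468,.15,17.6))
E
```

```text
now [ 0.5312 -0.0465  0.1527] th 17.71 tilt [-0.0004  0.0001] t 20.325 j6 -0.42 F [-0.3  0.3 -5. ] T [-0.03  0.02 -0.04] open 0.016
goal [ 0.5309 -0.0468  0.15   17.6   ] -> x -0.0002 y -0.0003 z 0.0027 rz 0.1  rows 0.0/0.0
```

Emit:
servo_tool --rows '[{"x":0,"y":0,"z":0,"rx":0,"ry":0,"rz":8,"grip":-1},{"x":0,"y":0,"z":0,"rx":0,"ry":0,"rz":16,"grip":-1},{"x":0,"y":0,"z":0,"rx":0,"ry":0,"rz":24,"grip":-1},{"x":0,"y":0,"z":0,"rx":0,"ry":0,"rz":32,"grip":-1},{"x":0,"y":0,"z":0,"rx":0,"ry":0,"rz":40,"grip":-1}]'

```text
time: 20.95
eef_pos: [0.531, -0.0467, 0.153]
eef_rot: [2.612, 1.745, -0.001]
ft_force: [-1.2, 0.8, -4.7]
opening: 0.0155
gripper_force: 30.0
```

```bash
python3 - <<'E'
from h import *
plan((.5309,-.0468,.152,-35))
E
```

```text
now [ 0.531  -0.0467  0.153 ] th -22.51 tilt [-0.0006 -0.0004] t 20.95 j6 0.28 F [-1.2  0.8 -4.7] T [-0.2   0.26  0.2 ] open 0.0155
goal [  0.5309  -0.0468   0.152  -35.    ] -> x -0.0001 y -0.0001 z 0.0010 rz 12.5  rows 0.0/1.2
```

Emit:
servo_tool --rows '[{"x":0,"y":0,"z":0,"rx":0,"ry":0,"rz":6.5,"grip":-1},{"x":0,"y":0,"z":0,"rx":0,"ry":0,"rz":13,"grip":-1},{"x":0,"y":0,"z":0,"rx":0,"ry":0,"rz":13,"grip":-1}]'

```text
time: 21.32
eef_pos: [0.531, -0.0467, 0.153]
eef_rot: [-2.789, -1.446, 0.001]
ft_force: [-1.1, -0.7, -5.3]
opening: 0.0157
gripper_force: 30.0
```

```bash
python3 - <<'E'
from h import *
a=snap('scene');b=snap('side')
plan((.5309,-.0468,.152,-35))
cv2.imwrite('pics/x.png',b['image'][:,:,::-1])
# table still: handle top check in side view (black blob near predicted)
ph=np.radians(A0);H=[*(C+.165*np.array([np.cos(ph),np.sin(ph)])),.075]
for c in(a,b):
    u=proj(c,[H])[0];g=cv2.cvtColor(c['image'],cv2.COLOR_RGB2GRAY);x,y=np.round(u).astype(int);w=(g[y-15:y+16,x-15:x+16]<50).astype(np.uint8)
    n,l,s,ce=cv2.connectedComponentsWithStats(w);print(u.round(1),[(s[i,4],(ce[i]+[x-15,y-15]).round(1)) for i in range(1,n) if s[i,4]>15])
E
```

```text
now [ 0.531  -0.0467  0.153 ] th -35.19 tilt [-0.0005 -0.0001] t 21.425 j6 0.51 F [-1.  -0.5 -4.6] T [-0.22  0.41  0.03] open 0.0157
goal [  0.5309  -0.0468   0.152  -35.    ] -> x -0.0002 y -0.0000 z 0.0010 rz -0.2  rows 0.0/0.0
[234.1 139.9] [(np.int32(379), array([237. , 136.9]))]
[322.5 180.7] [(np.int32(138), array([322.2, 187.2]))]
```

Emit:
servo_tool --rows '[{"x":0,"y":0,"z":0,"rx":0,"ry":0,"rz":-6,"grip":-1},{"x":0,"y":0,"z":0,"rx":0,"ry":0,"rz":-11,"grip":-1},{"x":0,"y":0,"z":-0.015,"rx":0,"ry":0,"rz":-11,"grip":-1},{"x":0,"y":0,"z":-0.035,"rx":0,"ry":0,"rz":-11,"grip":-1},{"x":0,"y":0,"z":-0.04,"rx":0,"ry":0,"rz":-11,"grip":-1}]'

```text
time: 22.05
eef_pos: [0.5327, -0.0467, 0.1953]
eef_rot: [2.637, 1.702, 0.006]
ft_force: [-0.5, -0.1, -4.8]
opening: 0.016
gripper_force: 30.0
```

```bash
python3 - <<'E'
from h import *
plan((*NUT[2],.18,17.6),(*NUT[2],.152,17.6))
E
```

```text
now [ 0.5327 -0.0467  0.1953] th -24.34 tilt [ 0.0048 -0.0003] t 22.05 j6 0.32 F [-0.5 -0.1 -4.8] T [-0.09  0.08 -0.03] open 0.016
goal [6.515e-01 1.600e-03 1.800e-01 1.760e+01] -> x 0.0930 y 0.0883 z 0.0153 rz -41.9  rows 2.1/3.9
goal [6.515e-01 1.600e-03 1.520e-01 1.760e+01] -> x 0.0000 y 0.0000 z 0.0280 rz 0.0  rows 0.4/0.0
```

Emit:
servo_tool --rows '[{"x":0.025,"y":0.024,"z":0,"rx":0,"ry":0,"rz":-10,"grip":-1},{"x":0.05,"y":0.048,"z":0,"rx":0,"ry":0,"rz":-20,"grip":-1},{"x":0.075,"y":0.072,"z":0,"rx":0,"ry":0,"rz":-30,"grip":-1},{"x":0.0937,"y":0.0899,"z":0.005,"rx":0,"ry":0,"rz":-40,"grip":-1},{"x":0.0937,"y":0.0899,"z":0.013,"rx":0,"ry":0,"rz":-41.9,"grip":-1}]'

```text
time: 22.68
eef_pos: [0.6534, 0.0026, 0.1792]
eef_rot: [1.853, 2.536, 0.001]
ft_force: [-0.1, -0.4, -4.5]
opening: 0.0156
gripper_force: 30.0
```

Emit:
servo_tool --rows '[{"x":0,"y":0,"z":0,"rx":0,"ry":0,"rz":0,"grip":-1},{"x":0,"y":0,"z":0,"rx":0,"ry":0,"rz":0,"grip":-1},{"x":0,"y":0,"z":0,"rx":0,"ry":0,"rz":0,"grip":-1}]'

```text
time: 23.05
eef_pos: [0.6515, 0.0015, 0.1806]
eef_rot: [1.856, 2.534, 0.001]
ft_force: [-0.1, 1.1, -4.2]
opening: 0.0159
gripper_force: 30.0
```

```bash
python3 - <<'E'
from h import *
plan((*NUT[2],.165,17.6),(*NUT[2],.153,17.6))
E
```

```text
now [0.6515 0.0015 0.1806] th 17.55 tilt [0.0008 0.0001] t 23.05 j6 -0.32 F [-0.1  1.1 -4.2] T [-0.11  0.02  0.02] open 0.0159
goal [6.515e-01 1.600e-03 1.650e-01 1.760e+01] -> x 0.0001 y 0.0001 z 0.0156 rz -0.1  rows 0.2/0.0
goal [6.515e-01 1.600e-03 1.530e-01 1.760e+01] -> x 0.0000 y 0.0000 z 0.0120 rz 0.0  rows 0.2/0.0
```

Emit:
servo_tool --rows '[{"x":0,"y":0,"z":0.007,"rx":0,"ry":0,"rz":0,"grip":-1},{"x":0,"y":0,"z":0.013,"rx":0,"ry":0,"rz":0,"grip":-1},{"x":0,"y":0,"z":0.018,"rx":0,"ry":0,"rz":0,"grip":-1},{"x":0,"y":0,"z":0.023,"rx":0,"ry":0,"rz":0,"grip":-1},{"x":0,"y":0,"z":0.028,"rx":0,"ry":0,"rz":0,"grip":-1}]'

```text
time: 23.68
eef_pos: [0.6518, 0.0018, 0.1515]
eef_rot: [-1.855, -2.535, -0.0]
ft_force: [-0.1, 0.3, -4.9]
opening: 0.0158
gripper_force: 30.0
```

```bash
python3 - <<'E'
from h import *
plan((*NUT[2],.153,-35),(*NUT[2],.153,-24),(*NUT[2],.193,-24),(*NUT[1],.18,17.6))
E
```

```text
now [0.6518 0.0018 0.1515] th 17.6 tilt [-0.0001  0.0001] t 23.675 j6 -0.32 F [-0.1  0.3 -4.9] T [-0.    0.02 -0.04] open 0.0158
goal [ 6.515e-01  1.600e-03  1.530e-01 -3.500e+01] -> x -0.0001 y -0.0003 z -0.0015 rz 52.6  rows 0.0/4.9
goal [ 6.515e-01  1.600e-03  1.530e-01 -2.400e+01] -> x 0.0000 y 0.0000 z 0.0000 rz -11.0  rows 0.0/1.0
goal [ 6.515e-01  1.600e-03  1.930e-01 -2.400e+01] -> x 0.0000 y 0.0000 z -0.0400 rz 0.0  rows 0.6/0.0
goal [ 0.6154 -0.0829  0.18   17.6   ] -> x -0.0919 y 0.0014 z 0.0130 rz -41.6  rows 1.5/3.9
```

Emit:
servo_tool --rows '[{"x":0,"y":0,"z":0,"rx":0,"ry":0,"rz":8,"grip":-1},{"x":0,"y":0,"z":0,"rx":0,"ry":0,"rz":16,"grip":-1},{"x":0,"y":0,"z":0,"rx":0,"ry":0,"rz":24,"grip":-1},{"x":0,"y":0,"z":0,"rx":0,"ry":0,"rz":32,"grip":-1},{"x":0,"y":0,"z":0,"rx":0,"ry":0,"rz":40,"grip":-1}]'

```text
time: 24.3
eef_pos: [0.6519, 0.0017, 0.1517]
eef_rot: [2.614, 1.743, -0.0]
ft_force: [0.3, -0.1, -4.6]
opening: 0.0163
gripper_force: 30.0
```

Emit:
servo_tool --rows '[{"x":0,"y":0,"z":0,"rx":0,"ry":0,"rz":6.5,"grip":-1},{"x":0,"y":0,"z":0,"rx":0,"ry":0,"rz":12.6,"grip":-1},{"x":0,"y":0,"z":0,"rx":0,"ry":0,"rz":12.6,"grip":-1}]'

```text
time: 24.68
eef_pos: [0.6519, 0.0017, 0.1517]
eef_rot: [2.785, 1.453, 0.0]
ft_force: [0.1, -0.1, -6.9]
opening: 0.0158
gripper_force: 30.0
```

Emit:
servo_tool --rows '[{"x":0,"y":0,"z":0,"rx":0,"ry":0,"rz":-6,"grip":-1},{"x":0,"y":0,"z":0,"rx":0,"ry":0,"rz":-11,"grip":-1},{"x":0,"y":0,"z":-0.015,"rx":0,"ry":0,"rz":-11,"grip":-1},{"x":0,"y":0,"z":-0.035,"rx":0,"ry":0,"rz":-11,"grip":-1},{"x":0,"y":0,"z":-0.04,"rx":0,"ry":0,"rz":-11,"grip":-1}]'

```text
time: 25.3
eef_pos: [0.653, 0.0018, 0.1946]
eef_rot: [2.633, 1.709, 0.006]
ft_force: [0.2, 0.1, -5.0]
opening: 0.0158
gripper_force: 30.0
```

Emit:
servo_tool --rows '[{"x":-0.025,"y":0,"z":0,"rx":0,"ry":0,"rz":-10,"grip":-1},{"x":-0.05,"y":0,"z":0,"rx":0,"ry":0,"rz":-20,"grip":-1},{"x":-0.075,"y":0,"z":0,"rx":0,"ry":0,"rz":-30,"grip":-1},{"x":-0.0919,"y":0.0014,"z":0.005,"rx":0,"ry":0,"rz":-40,"grip":-1},{"x":-0.0919,"y":0.0014,"z":0.013,"rx":0,"ry":0,"rz":-41.6,"grip":-1}]'

```text
time: 25.92
eef_pos: [0.6154, -0.0837, 0.1791]
eef_rot: [1.858, 2.533, 0.001]
ft_force: [-0.1, 0.1, -4.5]
opening: 0.0158
gripper_force: 30.0
```

Emit:
servo_tool --rows '[{"x":0,"y":0,"z":0,"rx":0,"ry":0,"rz":0,"grip":-1},{"x":0,"y":0,"z":0,"rx":0,"ry":0,"rz":0,"grip":-1},{"x":0,"y":0,"z":0,"rx":0,"ry":0,"rz":0,"grip":-1}]'

```text
time: 26.3
eef_pos: [0.616, -0.0821, 0.1792]
eef_rot: [1.855, 2.535, 0.001]
ft_force: [0.9, 0.6, -4.6]
opening: 0.0156
gripper_force: 30.0
```

```bash
python3 - <<'E'
from h import *
plan((*NUT[1],.18,17.6),(*NUT[1],.152,17.6))
E
```

```text
now [ 0.616  -0.0821  0.1792] th 17.61 tilt [0.0006 0.0002] t 26.3 j6 -0.46 F [ 0.9  0.6 -4.6] T [-0.11  0.07  0.03] open 0.0156
goal [ 0.6154 -0.0829  0.18   17.6   ] -> x -0.0006 y -0.0008 z -0.0008 rz 0.0  rows 0.0/0.0
goal [ 0.6154 -0.0829  0.152  17.6   ] -> x 0.0000 y 0.0000 z 0.0280 rz 0.0  rows 0.4/0.0
```

Emit:
servo_tool --rows '[{"x":-0.0005,"y":-0.0007,"z":0.006,"rx":0,"ry":0,"rz":0,"grip":-1},{"x":-0.0005,"y":-0.0007,"z":0.012,"rx":0,"ry":0,"rz":0,"grip":-1},{"x":-0.0005,"y":-0.0007,"z":0.017,"rx":0,"ry":0,"rz":0,"grip":-1},{"x":-0.0005,"y":-0.0007,"z":0.022,"rx":0,"ry":0,"rz":0,"grip":-1},{"x":-0.0005,"y":-0.0007,"z":0.027,"rx":0,"ry":0,"rz":0,"grip":-1}]'

```text
time: 26.92
eef_pos: [0.6152, -0.0834, 0.1515]
eef_rot: [-1.855, -2.535, -0.0]
ft_force: [0.2, 0.5, -4.5]
opening: 0.0161
gripper_force: 30.0
```

Emit:
servo_tool --rows '[{"x":0,"y":0,"z":0,"rx":0,"ry":0,"rz":0,"grip":-1}]'

```text
time: 27.05
eef_pos: [0.6148, -0.0834, 0.1514]
eef_rot: [-1.855, -2.534, 0.001]
ft_force: [0.6, 0.5, -4.9]
opening: 0.0155
gripper_force: 30.0
```

Emit:
servo_tool --rows '[{"x":0,"y":0,"z":0,"rx":0,"ry":0,"rz":8,"grip":-1},{"x":0,"y":0,"z":0,"rx":0,"ry":0,"rz":16,"grip":-1},{"x":0,"y":0,"z":0,"rx":0,"ry":0,"rz":24,"grip":-1},{"x":0,"y":0,"z":0,"rx":0,"ry":0,"rz":32,"grip":-1},{"x":0,"y":0,"z":0,"rx":0,"ry":0,"rz":40,"grip":-1}]'

```text
time: 27.68
eef_pos: [0.6155, -0.083, 0.1521]
eef_rot: [-2.614, -1.742, -0.002]
ft_force: [0.2, 0.9, -6.3]
opening: 0.0158
gripper_force: 30.0
```

Emit:
servo_tool --rows '[{"x":0,"y":0,"z":0,"rx":0,"ry":0,"rz":6.5,"grip":-1},{"x":0,"y":0,"z":0,"rx":0,"ry":0,"rz":12.6,"grip":-1},{"x":0,"y":0,"z":0,"rx":0,"ry":0,"rz":12.6,"grip":-1}]'

```text
time: 28.05
eef_pos: [0.6155, -0.0831, 0.1521]
eef_rot: [-2.786, -1.452, -0.002]
ft_force: [0.2, 0.8, -5.7]
opening: 0.0158
gripper_force: 30.0
```

Emit:
servo_tool --rows '[{"x":0,"y":0,"z":0,"rx":0,"ry":0,"rz":-6,"grip":-1},{"x":0,"y":0,"z":0,"rx":0,"ry":0,"rz":-11,"grip":-1},{"x":0,"y":0,"z":-0.015,"rx":0,"ry":0,"rz":-11,"grip":-1},{"x":0,"y":0,"z":-0.035,"rx":0,"ry":0,"rz":-11,"grip":-1},{"x":0,"y":0,"z":-0.04,"rx":0,"ry":0,"rz":-11,"grip":-1}]'

```text
time: 28.68
eef_pos: [0.6164, -0.0837, 0.1946]
eef_rot: [2.632, 1.709, 0.006]
ft_force: [-0.3, -0.2, -5.2]
opening: 0.0157
gripper_force: 30.0
```

Emit:
servo_tool --rows '[{"x":0.023,"y":-0.024,"z":0,"rx":0,"ry":0,"rz":-10,"grip":-1},{"x":0.046,"y":-0.047,"z":0,"rx":0,"ry":0,"rz":-20,"grip":-1},{"x":0.07,"y":-0.072,"z":0,"rx":0,"ry":0,"rz":-30,"grip":-1},{"x":0.0909,"y":-0.0933,"z":0.005,"rx":0,"ry":0,"rz":-40,"grip":-1},{"x":0.0909,"y":-0.0933,"z":0.013,"rx":0,"ry":0,"rz":-41.6,"grip":-1}]'

```text
time: 29.3
eef_pos: [0.5661, 0.0393, 0.1792]
eef_rot: [-1.851, -2.538, -0.001]
ft_force: [0.1, -0.0, -4.1]
opening: 0.0157
gripper_force: 30.0
```

Emit:
servo_tool --rows '[{"x":0,"y":0,"z":0,"rx":0,"ry":0,"rz":0,"grip":-1},{"x":0,"y":0,"z":0,"rx":0,"ry":0,"rz":0,"grip":-1},{"x":0,"y":0,"z":0,"rx":0,"ry":0,"rz":0,"grip":-1}]'

```text
time: 29.68
eef_pos: [0.5673, 0.0369, 0.1792]
eef_rot: [1.857, 2.534, 0.001]
ft_force: [0.6, 0.0, -4.5]
opening: 0.0158
gripper_force: 30.0
```

```bash
python3 - <<'E'
from h import *
plan((*NUT[3],.18,17.6),(*NUT[3],.152,17.6))
E
```

```text
now [0.5673 0.0369 0.1792] th 17.52 tilt [ 0.0006 -0.    ] t 29.675 j6 -0.26 F [ 0.6  0.  -4.5] T [-0.1   0.07 -0.01] open 0.0158
goal [ 0.567   0.0377  0.18   17.6   ] -> x 0.0009 y -0.0001 z -0.0008 rz -0.1  rows 0.0/0.0
goal [ 0.567   0.0377  0.152  17.6   ] -> x 0.0000 y 0.0000 z 0.0280 rz 0.0  rows 0.4/0.0
```

Emit:
servo_tool --rows '[{"x":0.0004,"y":0,"z":0.006,"rx":0,"ry":0,"rz":0,"grip":-1},{"x":0.0004,"y":0,"z":0.012,"rx":0,"ry":0,"rz":0,"grip":-1},{"x":0.0004,"y":0,"z":0.017,"rx":0,"ry":0,"rz":0,"grip":-1},{"x":0.0004,"y":0,"z":0.022,"rx":0,"ry":0,"rz":0,"grip":-1},{"x":0.0004,"y":0,"z":0.027,"rx":0,"ry":0,"rz":0,"grip":-1}]'

```text
time: 30.3
eef_pos: [0.5668, 0.038, 0.1516]
eef_rot: [-1.855, -2.535, -0.0]
ft_force: [0.4, -0.3, -4.9]
opening: 0.0161
gripper_force: 30.0
```

Emit:
servo_tool --rows '[{"x":0,"y":0,"z":0,"rx":0,"ry":0,"rz":0,"grip":-1}]'

```text
time: 30.42
eef_pos: [0.5665, 0.038, 0.1514]
eef_rot: [-1.855, -2.535, 0.001]
ft_force: [-0.4, 0.4, -4.6]
opening: 0.0157
gripper_force: 30.0
```

Emit:
servo_tool --rows '[{"x":0,"y":0,"z":0,"rx":0,"ry":0,"rz":8,"grip":-1},{"x":0,"y":0,"z":0,"rx":0,"ry":0,"rz":16,"grip":-1},{"x":0,"y":0,"z":0,"rx":0,"ry":0,"rz":24,"grip":-1},{"x":0,"y":0,"z":0,"rx":0,"ry":0,"rz":32,"grip":-1},{"x":0,"y":0,"z":0,"rx":0,"ry":0,"rz":40,"grip":-1}]'

```text
time: 31.05
eef_pos: [0.5672, 0.0378, 0.1522]
eef_rot: [2.613, 1.742, 0.001]
ft_force: [0.9, 0.2, -5.1]
opening: 0.0159
gripper_force: 30.0
```

Emit:
servo_tool --rows '[{"x":0,"y":0,"z":0,"rx":0,"ry":0,"rz":6.5,"grip":-1},{"x":0,"y":0,"z":0,"rx":0,"ry":0,"rz":12.6,"grip":-1},{"x":0,"y":0,"z":0,"rx":0,"ry":0,"rz":12.6,"grip":-1}]'

```text
time: 31.42
eef_pos: [0.5672, 0.0379, 0.1522]
eef_rot: [2.785, 1.452, 0.001]
ft_force: [1.4, -0.3, -4.5]
opening: 0.0162
gripper_force: 30.0
```

Emit:
servo_tool --rows '[{"x":0,"y":0,"z":0,"rx":0,"ry":0,"rz":-6,"grip":-1},{"x":0,"y":0,"z":0,"rx":0,"ry":0,"rz":-11,"grip":-1},{"x":0,"y":0,"z":-0.015,"rx":0,"ry":0,"rz":-11,"grip":-1},{"x":0,"y":0,"z":-0.035,"rx":0,"ry":0,"rz":-11,"grip":-1},{"x":0,"y":0,"z":-0.04,"rx":0,"ry":0,"rz":-11,"grip":-1}]'

```text
time: 32.05
eef_pos: [0.5679, 0.0381, 0.1943]
eef_rot: [2.633, 1.709, 0.006]
ft_force: [0.0, -0.0, -4.8]
opening: 0.0155
gripper_force: 30.0
```

Emit:
servo_tool --rows '[{"x":-0.03,"y":0.0005,"z":0,"rx":0,"ry":0,"rz":0,"grip":-1},{"x":-0.06,"y":0.001,"z":0,"rx":0,"ry":0,"rz":0,"grip":-1},{"x":-0.0919,"y":0.0015,"z":0.013,"rx":0,"ry":0,"rz":0,"grip":-1},{"x":-0.0919,"y":0.0015,"z":0.013,"rx":0,"ry":0,"rz":0,"grip":-1},{"x":-0.0919,"y":0.0015,"z":0.013,"rx":0,"ry":0,"rz":0,"grip":-1}]'

```text
time: 32.67
eef_pos: [0.5311, -0.0464, 0.1792]
eef_rot: [-2.635, -1.71, -0.002]
ft_force: [0.7, 1.0, -4.4]
opening: 0.0159
gripper_force: 30.0
```

```bash
python3 - <<'E'
from h import *
arm.camera('side');arm.camera('side');b=snap('side');a=snap('scene');plan((*NUT[0],.18,-24),(*NUT[0],.152,-24))
A=cv2.resize(a['image'][125:225,200:325],(500,400),interpolation=cv2.INTER_CUBIC);
cv2.imwrite('pics/13.png',A[:,:,::-1])
E
```

```text
now [ 0.5313 -0.046   0.1792] th -23.94 tilt [0.0008 0.0002] t 32.875 j6 0.31 F [ 0.3  0.  -5.1] T [-0.09  0.09 -0.03] open 0.0155
goal [  0.5309  -0.0468   0.18   -24.    ] -> x -0.0010 y 0.0000 z -0.0008 rz 0.1  rows 0.0/0.0
goal [  0.5309  -0.0468   0.152  -24.    ] -> x 0.0000 y 0.0000 z 0.0280 rz 0.0  rows 0.4/0.0
```

Emit:
servo_tool --rows '[{"x":-0.0008,"y":0,"z":0.006,"rx":0,"ry":0,"rz":0,"grip":-1},{"x":-0.0008,"y":0,"z":0.011,"rx":0,"ry":0,"rz":0,"grip":-1},{"x":-0.0008,"y":0,"z":0.015,"rx":0,"ry":0,"rz":0,"grip":-1}]'

```text
time: 33.25
eef_pos: [0.5302, -0.0472, 0.1633]
eef_rot: [-2.634, -1.711, 0.001]
ft_force: [1.0, 0.1, -4.3]
opening: 0.0155
gripper_force: 30.0
```

Emit:
servo_tool --rows '[{"x":0,"y":0,"z":0.003,"rx":0,"ry":0,"rz":0,"grip":-1},{"x":0,"y":0,"z":0.006,"rx":0,"ry":0,"rz":0,"grip":-1},{"x":0,"y":0,"z":0.009,"rx":0,"ry":0,"rz":0,"grip":-1},{"x":0,"y":0,"z":0.012,"rx":0,"ry":0,"rz":0,"grip":-1}]'

```text
time: 33.75
eef_pos: [0.5305, -0.0473, 0.1518]
eef_rot: [2.635, 1.711, 0.0]
ft_force: [0.4, -0.1, -5.2]
opening: 0.0158
gripper_force: 30.0
```

Emit:
servo_tool --rows '[{"x":0,"y":0,"z":0,"rx":0,"ry":0,"rz":9,"grip":-1},{"x":0,"y":0,"z":0,"rx":0,"ry":0,"rz":18,"grip":-1},{"x":0,"y":0,"z":0,"rx":0,"ry":0,"rz":27,"grip":-1},{"x":0,"y":0,"z":0,"rx":0,"ry":0,"rz":36,"grip":-1},{"x":0,"y":0,"z":0,"rx":0,"ry":0,"rz":45,"grip":-1}]'

```text
time: 34.38
eef_pos: [0.531, -0.0469, 0.1518]
eef_rot: [-3.09, -0.565, -0.002]
ft_force: [1.6, 1.8, -5.9]
opening: 0.016
gripper_force: 30.0
```

Emit:
servo_tool --rows '[{"x":0,"y":0,"z":0,"rx":0,"ry":0,"rz":4,"grip":-1},{"x":0,"y":0,"z":0,"rx":0,"ry":0,"rz":8,"grip":-1},{"x":0,"y":0,"z":0,"rx":0,"ry":0,"rz":8,"grip":-1}]'

```text
time: 34.75
eef_pos: [0.531, -0.0469, 0.1518]
eef_rot: [-3.121, -0.357, -0.002]
ft_force: [1.2, 2.1, -6.9]
opening: 0.0155
gripper_force: 30.0
```

```bash
python3 - <<'E'
from h import *
plan()
E
```

```text
now [ 0.531  -0.0469  0.1518] th -76.95 tilt [0.0012 0.0008] t 34.75 j6 1.23 F [ 1.2  2.1 -6.9] T [ 0.38 -0.31  0.06] open 0.0155
```

Emit:
servo_tool --rows '[{"x":0,"y":0,"z":0,"rx":0,"ry":0,"rz":1.5,"grip":-1},{"x":0,"y":0,"z":0,"rx":0,"ry":0,"rz":3,"grip":-1}]'

```text
time: 35.0
eef_pos: [0.5309, -0.047, 0.1518]
eef_rot: [-3.129, -0.272, -0.002]
ft_force: [2.7, 2.3, -7.1]
opening: 0.0157
gripper_force: 30.0
```

```bash
python3 - <<'E'
from h import *
plan();arm.camera('side');plan()
E
```

```text
now [ 0.5309 -0.047   0.1518] th -80.07 tilt [0.001  0.0007] t 35.0 j6 1.29 F [ 2.7  2.3 -7.1] T [ 0.56 -0.54  0.22] open 0.0157
now [ 0.5309 -0.047   0.1518] th -80.1 tilt [0.0009 0.0007] t 35.05 j6 1.29 F [ 3.4  3.2 -7.8] T [ 0.57 -0.56  0.23] open 0.0156
```

Emit:
servo_tool --rows '[{"x":0,"y":0,"z":0,"rx":0,"ry":0,"rz":2,"grip":-1},{"x":0,"y":0,"z":0,"rx":0,"ry":0,"rz":2,"grip":-1}]'

```text
time: 35.3
eef_pos: [0.5308, -0.0471, 0.1519]
eef_rot: [-3.134, -0.219, -0.001]
ft_force: [2.4, 3.0, -8.3]
opening: 0.0154
gripper_force: 30.0
```

```bash
python3 - <<'E'
from h import *
plan()
E
```

```text
now [ 0.5308 -0.0471  0.1519] th -82.0 tilt [0.0007 0.0004] t 35.3 j6 1.32 F [ 2.4  3.  -8.3] T [ 0.68 -0.75  0.35] open 0.0154
```

Emit:
servo_tool --rows '[{"x":0,"y":0,"z":0,"rx":0,"ry":0,"rz":2,"grip":-1},{"x":0,"y":0,"z":0,"rx":0,"ry":0,"rz":2,"grip":-1}]'

```text
time: 35.55
eef_pos: [0.5306, -0.0472, 0.152]
eef_rot: [-3.137, -0.165, -0.001]
ft_force: [2.8, 4.1, -8.1]
opening: 0.0157
gripper_force: 30.1
```

```bash
python3 - <<'E'
from h import *
plan()
E
```

```text
now [ 0.5306 -0.0472  0.152 ] th -83.98 tilt [0.0004 0.0002] t 35.55 j6 1.36 F [ 2.8  4.1 -8.1] T [ 0.81 -0.78  0.62] open 0.0157
```

Emit:
servo_tool --rows '[{"x":0,"y":0,"z":0,"rx":0,"ry":0,"rz":-8,"grip":-1},{"x":0,"y":0,"z":0,"rx":0,"ry":0,"rz":-16,"grip":-1},{"x":0,"y":0,"z":-0.015,"rx":0,"ry":0,"rz":-16,"grip":-1},{"x":0,"y":0,"z":-0.035,"rx":0,"ry":0,"rz":-16,"grip":-1},{"x":0,"y":0,"z":-0.04,"rx":0,"ry":0,"rz":-16,"grip":-1}]'

```text
time: 36.17
eef_pos: [0.5307, -0.048, 0.1942]
eef_rot: [3.083, 0.596, 0.003]
ft_force: [-0.2, -0.0, -3.8]
opening: 0.0158
gripper_force: 30.0
```

Emit:
servo_tool --rows '[{"x":0.033,"y":0,"z":0,"rx":0,"ry":0,"rz":-10,"grip":-1},{"x":0.066,"y":0,"z":0,"rx":0,"ry":0,"rz":-20,"grip":-1},{"x":0.1,"y":0,"z":0,"rx":0,"ry":0,"rz":-30,"grip":-1},{"x":0.13,"y":0.0003,"z":0.005,"rx":0,"ry":0,"rz":-40,"grip":-1},{"x":0.13,"y":0.0003,"z":0.012,"rx":0,"ry":0,"rz":-44,"grip":-1}]'

```text
time: 36.8
eef_pos: [0.6524, 0.0016, 0.1792]
eef_rot: [2.633, 1.714, -0.001]
ft_force: [-0.6, 0.3, -5.1]
opening: 0.0157
gripper_force: 30.0
```

Emit:
servo_tool --rows '[{"x":0,"y":0,"z":0,"rx":0,"ry":0,"rz":0,"grip":-1},{"x":0,"y":0,"z":0,"rx":0,"ry":0,"rz":0,"grip":-1},{"x":0,"y":0,"z":0,"rx":0,"ry":0,"rz":0,"grip":-1}]'

```text
time: 37.17
eef_pos: [0.6509, 0.0008, 0.1805]
eef_rot: [2.635, 1.709, 0.001]
ft_force: [0.1, 0.1, -4.3]
opening: 0.0158
gripper_force: 30.0
```

```bash
python3 - <<'E'
from h import *
plan((*NUT[2],.18,-24),(*NUT[2],.152,-24));a=snap('scene')
ph=np.radians(A0)
u=proj(a,[[*(C+.165*np.array([np.cos(ph+d),np.sin(ph+d)])),.082] for d in(0,.05)]);print(u)
g=cv2.cvtColor(a['image'],cv2.COLOR_RGB2GRAY);x,y=np.round(u[0]).astype(int)
n,l,s,ce=cv2.connectedComponentsWithStats((g[y-15:y+25,x-15:x+16]<45).astype(np.uint8))
print([(s[i].tolist(),(ce[i]+[x-15,y-15]).round(1)) for i in range(1,n) if s[i,4]>15])
E
```

```text
now [0.6509 0.0008 0.1805] th -24.06 tilt [ 0.0006 -0.0001] t 37.175 j6 0.4 F [ 0.1  0.1 -4.3] T [-0.06  0.08 -0.01] open 0.0158
goal [ 6.515e-01  1.600e-03  1.800e-01 -2.400e+01] -> x 0.0010 y 0.0002 z 0.0005 rz -0.1  rows 0.0/0.0
goal [ 6.515e-01  1.600e-03  1.520e-01 -2.400e+01] -> x 0.0000 y 0.0000 z 0.0280 rz 0.0  rows 0.4/0.0
[[233.88479884 137.95387117]
 [230.88619082 138.68015366]]
[([21, 0, 10, 19, 98], array([246.4, 130.6])), ([13, 15, 5, 12, 39], array([233.7, 142.8])), ([14, 22, 17, 18, 108], array([242.6, 153.8]))]
```

Emit:
servo_tool --rows '[{"x":0.0008,"y":0.0002,"z":0.006,"rx":0,"ry":0,"rz":0,"grip":-1},{"x":0.0008,"y":0.0002,"z":0.012,"rx":0,"ry":0,"rz":0,"grip":-1},{"x":0.0008,"y":0.0002,"z":0.018,"rx":0,"ry":0,"rz":0,"grip":-1},{"x":0.0008,"y":0.0002,"z":0.023,"rx":0,"ry":0,"rz":0,"grip":-1},{"x":0.0008,"y":0.0002,"z":0.0285,"rx":0,"ry":0,"rz":0,"grip":-1}]'

```text
time: 37.85
eef_pos: [0.6516, 0.0018, 0.151]
eef_rot: [-2.635, -1.711, -0.0]
ft_force: [-0.5, -0.1, -3.5]
opening: 0.0159
gripper_force: 30.0
```

Emit:
servo_tool --rows '[{"x":0,"y":0,"z":0,"rx":0,"ry":0,"rz":0,"grip":-1}]'

```text
time: 37.98
eef_pos: [0.6513, 0.0018, 0.1508]
eef_rot: [-2.634, -1.711, 0.002]
ft_force: [-0.8, -0.3, -4.5]
opening: 0.0156
gripper_force: 30.0
```

Turn to −78, then on in small steps while watching the torque.

Emit:
servo_tool --rows '[{"x":0,"y":0,"z":0,"rx":0,"ry":0,"rz":9,"grip":-1},{"x":0,"y":0,"z":0,"rx":0,"ry":0,"rz":18,"grip":-1},{"x":0,"y":0,"z":0,"rx":0,"ry":0,"rz":27,"grip":-1},{"x":0,"y":0,"z":0,"rx":0,"ry":0,"rz":36,"grip":-1},{"x":0,"y":0,"z":0,"rx":0,"ry":0,"rz":45,"grip":-1}]'

```text
time: 38.6
eef_pos: [0.6518, 0.0018, 0.1516]
eef_rot: [3.09, 0.566, 0.001]
ft_force: [0.2, 0.0, -4.7]
opening: 0.016
gripper_force: 30.0
```

Emit:
servo_tool --rows '[{"x":0,"y":0,"z":0,"rx":0,"ry":0,"rz":5,"grip":-1},{"x":0,"y":0,"z":0,"rx":0,"ry":0,"rz":9,"grip":-1},{"x":0,"y":0,"z":0,"rx":0,"ry":0,"rz":9,"grip":-1}]'

```text
time: 38.98
eef_pos: [0.6518, 0.0018, 0.1516]
eef_rot: [3.124, 0.33, 0.001]
ft_force: [-0.2, 0.1, -3.2]
opening: 0.0159
gripper_force: 30.0
```

```bash
python3 -c "
from h import *
plan()"
```

```text
now [0.6518 0.0018 0.1516] th -77.93 tilt [0.0006 0.    ] t 38.975 j6 1.35 F [-0.2  0.1 -3.2] T [-0.06 -0.01  0.08] open 0.0159
```

Emit:
servo_tool --rows '[{"x":0,"y":0,"z":0,"rx":0,"ry":0,"rz":2,"grip":-1},{"x":0,"y":0,"z":0,"rx":0,"ry":0,"rz":4,"grip":-1},{"x":0,"y":0,"z":0,"rx":0,"ry":0,"rz":4,"grip":-1}]'

```text
time: 39.35
eef_pos: [0.6518, 0.0018, 0.1516]
eef_rot: [3.134, 0.22, 0.001]
ft_force: [0.9, 0.9, -5.0]
opening: 0.0158
gripper_force: 30.0
```

```bash
python3 -c "
from h import *
plan()"
```

```text
now [0.6518 0.0018 0.1516] th -81.98 tilt [0.0006 0.    ] t 39.35 j6 1.42 F [ 0.9  0.9 -5. ] T [0.   0.02 0.33] open 0.0158
```

Emit:
servo_tool --rows '[{"x":0,"y":0,"z":0,"rx":0,"ry":0,"rz":-7,"grip":-1},{"x":0,"y":0,"z":0,"rx":0,"ry":0,"rz":-14,"grip":-1},{"x":0,"y":0,"z":-0.015,"rx":0,"ry":0,"rz":-14,"grip":-1},{"x":0,"y":0,"z":-0.035,"rx":0,"ry":0,"rz":-14,"grip":-1},{"x":0,"y":0,"z":-0.04,"rx":0,"ry":0,"rz":-14,"grip":-1}]'

```text
time: 39.98
eef_pos: [0.6527, 0.0017, 0.1941]
eef_rot: [3.084, 0.596, 0.007]
ft_force: [0.2, 0.8, -4.5]
opening: 0.0157
gripper_force: 30.0
```

Emit:
servo_tool --rows '[{"x":-0.016,"y":0.016,"z":0,"rx":0,"ry":0,"rz":-10,"grip":-1},{"x":-0.033,"y":0.033,"z":0,"rx":0,"ry":0,"rz":-20,"grip":-1},{"x":-0.05,"y":0.05,"z":0,"rx":0,"ry":0,"rz":-30,"grip":-1},{"x":-0.0653,"y":0.0649,"z":0.005,"rx":0,"ry":0,"rz":-40,"grip":-1},{"x":-0.0653,"y":0.0649,"z":0.011,"rx":0,"ry":0,"rz":-44,"grip":-1}]'

```text
time: 40.6
eef_pos: [0.6145, -0.0844, 0.1806]
eef_rot: [2.635, 1.71, -0.001]
ft_force: [0.6, 0.6, -4.7]
opening: 0.0154
gripper_force: 30.0
```

Emit:
servo_tool --rows '[{"x":0,"y":0,"z":0,"rx":0,"ry":0,"rz":0,"grip":-1},{"x":0,"y":0,"z":0,"rx":0,"ry":0,"rz":0,"grip":-1},{"x":0,"y":0,"z":0,"rx":0,"ry":0,"rz":0,"grip":-1},{"x":0,"y":0,"z":0,"rx":0,"ry":0,"rz":0,"grip":-1}]'

```text
time: 41.1
eef_pos: [0.6155, -0.0827, 0.1806]
eef_rot: [2.635, 1.711, 0.001]
ft_force: [1.1, 0.1, -4.3]
opening: 0.0156
gripper_force: 30.0
```

```bash
python3 -c "
from h import *
plan((*NUT[1],.18,-24),(*NUT[1],.152,-24))"
```

```text
now [ 0.6155 -0.0827  0.1806] th -24.0 tilt [0.0004 0.    ] t 41.1 j6 0.27 F [ 1.1  0.1 -4.3] T [-0.09  0.1   0.01] open 0.0156
goal [  0.6154  -0.0829   0.18   -24.    ] -> x -0.0003 y 0.0000 z 0.0006 rz 0.0  rows 0.0/0.0
goal [  0.6154  -0.0829   0.152  -24.    ] -> x 0.0000 y 0.0000 z 0.0280 rz 0.0  rows 0.4/0.0
```

Emit:
servo_tool --rows '[{"x":-0.0002,"y":0,"z":0.006,"rx":0,"ry":0,"rz":0,"grip":-1},{"x":-0.0002,"y":0,"z":0.012,"rx":0,"ry":0,"rz":0,"grip":-1},{"x":-0.0002,"y":0,"z":0.018,"rx":0,"ry":0,"rz":0,"grip":-1},{"x":-0.0002,"y":0,"z":0.023,"rx":0,"ry":0,"rz":0,"grip":-1},{"x":-0.0002,"y":0,"z":0.0285,"rx":0,"ry":0,"rz":0,"grip":-1}]'

```text
time: 41.72
eef_pos: [0.6153, -0.0831, 0.1516]
eef_rot: [-2.635, -1.711, -0.0]
ft_force: [0.5, 0.0, -4.7]
opening: 0.0156
gripper_force: 30.0
```

Emit:
servo_tool --rows '[{"x":0,"y":0,"z":0,"rx":0,"ry":0,"rz":0,"grip":-1}]'

```text
time: 41.85
eef_pos: [0.6149, -0.083, 0.1513]
eef_rot: [-2.634, -1.711, 0.001]
ft_force: [0.6, -0.1, -4.2]
opening: 0.0158
gripper_force: 30.0
```

Emit:
servo_tool --rows '[{"x":0,"y":0,"z":0,"rx":0,"ry":0,"rz":9,"grip":-1},{"x":0,"y":0,"z":0,"rx":0,"ry":0,"rz":18,"grip":-1},{"x":0,"y":0,"z":0,"rx":0,"ry":0,"rz":27,"grip":-1},{"x":0,"y":0,"z":0,"rx":0,"ry":0,"rz":36,"grip":-1},{"x":0,"y":0,"z":0,"rx":0,"ry":0,"rz":45,"grip":-1}]'

```text
time: 42.48
eef_pos: [0.6155, -0.0829, 0.1521]
eef_rot: [-3.09, -0.566, -0.001]
ft_force: [-0.7, 1.3, -5.0]
opening: 0.0157
gripper_force: 30.0
```

Emit:
servo_tool --rows '[{"x":0,"y":0,"z":0,"rx":0,"ry":0,"rz":5,"grip":-1},{"x":0,"y":0,"z":0,"rx":0,"ry":0,"rz":9,"grip":-1},{"x":0,"y":0,"z":0,"rx":0,"ry":0,"rz":9,"grip":-1}]'

```text
time: 42.85
eef_pos: [0.6155, -0.0829, 0.1521]
eef_rot: [-3.124, -0.33, -0.001]
ft_force: [0.7, 0.6, -5.0]
opening: 0.0153
gripper_force: 30.0
```

Emit:
servo_tool --rows '[{"x":0,"y":0,"z":0,"rx":0,"ry":0,"rz":2,"grip":-1},{"x":0,"y":0,"z":0,"rx":0,"ry":0,"rz":4,"grip":-1},{"x":0,"y":0,"z":0,"rx":0,"ry":0,"rz":4,"grip":-1}]'

```text
time: 43.22
eef_pos: [0.6154, -0.083, 0.1521]
eef_rot: [-3.134, -0.22, -0.001]
ft_force: [1.0, 0.5, -3.9]
opening: 0.0158
gripper_force: 30.0
```

```bash
python3 -c "
from h import *
plan()"
```

```text
now [ 0.6154 -0.083   0.1521] th -81.99 tilt [0.0005 0.0001] t 43.225 j6 1.28 F [ 1.   0.5 -3.9] T [0.21 0.01 0.29] open 0.0158
```

Emit:
servo_tool --rows '[{"x":0,"y":0,"z":0,"rx":0,"ry":0,"rz":1.5,"grip":-1},{"x":0,"y":0,"z":0,"rx":0,"ry":0,"rz":1.5,"grip":-1}]'

```text
time: 43.48
eef_pos: [0.6154, -0.083, 0.1521]
eef_rot: [3.136, 0.179, 0.001]
ft_force: [0.4, 0.8, -5.0]
opening: 0.0159
gripper_force: 30.0
```

```bash
python3 -c "
from h import *
plan()"
```

```text
now [ 0.6154 -0.083   0.1521] th -83.48 tilt [0.0004 0.    ] t 43.475 j6 1.3 F [ 0.4  0.8 -5. ] T [ 0.28 -0.08  0.58] open 0.0159
```

Emit:
servo_tool --rows '[{"x":0,"y":0,"z":0,"rx":0,"ry":0,"rz":-8,"grip":-1},{"x":0,"y":0,"z":0,"rx":0,"ry":0,"rz":-15.5,"grip":-1},{"x":0,"y":0,"z":-0.015,"rx":0,"ry":0,"rz":-15.5,"grip":-1},{"x":0,"y":0,"z":-0.035,"rx":0,"ry":0,"rz":-15.5,"grip":-1},{"x":0,"y":0,"z":-0.04,"rx":0,"ry":0,"rz":-15.5,"grip":-1}]'

```text
time: 44.1
eef_pos: [0.6163, -0.0834, 0.1944]
eef_rot: [3.083, 0.596, 0.006]
ft_force: [0.3, 0.5, -4.3]
opening: 0.0158
gripper_force: 30.0
```

```bash
python3 -c "
from h import *
arm.camera('side');plan((*NUT[3],.18,-24))"
```

```text
now [ 0.616  -0.0834  0.1941] th -68.1 tilt [ 0.0034 -0.0006] t 44.15 j6 1.04 F [-0.3 -0.6 -3.8] T [-0.04  0.13  0.03] open 0.0155
goal [  0.567    0.0377   0.18   -24.    ] -> x -0.0004 y -0.1306 z 0.0141 rz -44.1  rows 2.1/4.1
```

Emit:
servo_tool --rows '[{"x":0,"y":-0.033,"z":0,"rx":0,"ry":0,"rz":-10,"grip":-1},{"x":0,"y":-0.066,"z":0,"rx":0,"ry":0,"rz":-20,"grip":-1},{"x":0,"y":-0.1,"z":0,"rx":0,"ry":0,"rz":-30,"grip":-1},{"x":0,"y":-0.1301,"z":0.005,"rx":0,"ry":0,"rz":-40,"grip":-1},{"x":0,"y":-0.1301,"z":0.012,"rx":0,"ry":0,"rz":-44,"grip":-1}]'

```text
time: 44.78
eef_pos: [0.5652, 0.0394, 0.1797]
eef_rot: [-2.63, -1.716, 0.001]
ft_force: [0.2, -0.7, -5.0]
opening: 0.0158
gripper_force: 30.0
```

Emit:
servo_tool --rows '[{"x":0,"y":0,"z":0,"rx":0,"ry":0,"rz":0,"grip":-1},{"x":0,"y":0,"z":0,"rx":0,"ry":0,"rz":0,"grip":-1},{"x":0,"y":0,"z":0,"rx":0,"ry":0,"rz":0,"grip":-1},{"x":0,"y":0,"z":0,"rx":0,"ry":0,"rz":0,"grip":-1}]'

```text
time: 45.28
eef_pos: [0.5667, 0.0373, 0.1801]
eef_rot: [2.635, 1.71, 0.0]
ft_force: [0.5, -0.6, -3.9]
opening: 0.016
gripper_force: 30.0
```

```bash
python3 -c "
from h import *
plan((*NUT[3],.18,-24),(*NUT[3],.152,-24))"
```

```text
now [0.5667 0.0373 0.1801] th -24.05 tilt [0.0003 0.0001] t 45.275 j6 0.47 F [ 0.5 -0.6 -3.9] T [-0.08  0.04  0.01] open 0.016
goal [  0.567    0.0377   0.18   -24.    ] -> x 0.0005 y 0.0001 z 0.0001 rz -0.0  rows 0.0/0.0
goal [  0.567    0.0377   0.152  -24.    ] -> x 0.0000 y 0.0000 z 0.0280 rz 0.0  rows 0.4/0.0
```

Emit:
servo_tool --rows '[{"x":0.0004,"y":0.0001,"z":0.006,"rx":0,"ry":0,"rz":0,"grip":-1},{"x":0.0004,"y":0.0001,"z":0.012,"rx":0,"ry":0,"rz":0,"grip":-1},{"x":0.0004,"y":0.0001,"z":0.018,"rx":0,"ry":0,"rz":0,"grip":-1},{"x":0.0004,"y":0.0001,"z":0.023,"rx":0,"ry":0,"rz":0,"grip":-1},{"x":0.0004,"y":0.0001,"z":0.028,"rx":0,"ry":0,"rz":0,"grip":-1}]'

```text
time: 45.9
eef_pos: [0.5668, 0.0379, 0.1515]
eef_rot: [-2.634, -1.711, 0.0]
ft_force: [-0.1, -0.1, -3.9]
opening: 0.0159
gripper_force: 30.0
```

Emit:
servo_tool --rows '[{"x":0,"y":0,"z":0,"rx":0,"ry":0,"rz":0,"grip":-1}]'

```text
time: 46.02
eef_pos: [0.5665, 0.0379, 0.1514]
eef_rot: [-2.634, -1.711, 0.001]
ft_force: [0.4, 0.5, -3.1]
opening: 0.0161
gripper_force: 30.0
```

Emit:
servo_tool --rows '[{"x":0,"y":0,"z":0,"rx":0,"ry":0,"rz":9,"grip":-1},{"x":0,"y":0,"z":0,"rx":0,"ry":0,"rz":18,"grip":-1},{"x":0,"y":0,"z":0,"rx":0,"ry":0,"rz":27,"grip":-1},{"x":0,"y":0,"z":0,"rx":0,"ry":0,"rz":36,"grip":-1},{"x":0,"y":0,"z":0,"rx":0,"ry":0,"rz":45,"grip":-1}]'

```text
time: 46.65
eef_pos: [0.5672, 0.0378, 0.1522]
eef_rot: [3.09, 0.566, 0.002]
ft_force: [-0.3, 0.1, -5.1]
opening: 0.0158
gripper_force: 30.0
```

Emit:
servo_tool --rows '[{"x":0,"y":0,"z":0,"rx":0,"ry":0,"rz":5,"grip":-1},{"x":0,"y":0,"z":0,"rx":0,"ry":0,"rz":9,"grip":-1},{"x":0,"y":0,"z":0,"rx":0,"ry":0,"rz":9,"grip":-1}]'

```text
time: 47.02
eef_pos: [0.5671, 0.0379, 0.1522]
eef_rot: [3.124, 0.33, 0.002]
ft_force: [0.9, -0.5, -5.4]
opening: 0.0157
gripper_force: 30.0
```

Emit:
servo_tool --rows '[{"x":0,"y":0,"z":0,"rx":0,"ry":0,"rz":2,"grip":-1},{"x":0,"y":0,"z":0,"rx":0,"ry":0,"rz":4,"grip":-1},{"x":0,"y":0,"z":0,"rx":0,"ry":0,"rz":4,"grip":-1}]'

```text
time: 47.4
eef_pos: [0.5671, 0.0379, 0.1521]
eef_rot: [3.134, 0.22, 0.001]
ft_force: [1.2, 0.2, -4.3]
opening: 0.0156
gripper_force: 30.0
```

```bash
python3 -c "
from h import *
plan()"
```

```text
now [0.5671 0.0379 0.1521] th -81.98 tilt [ 0.0008 -0.0001] t 47.4 j6 1.48 F [ 1.2  0.2 -4.3] T [-0.11 -0.16  0.35] open 0.0156
```

Emit:
servo_tool --rows '[{"x":0,"y":0,"z":0,"rx":0,"ry":0,"rz":1.2,"grip":-1},{"x":0,"y":0,"z":0,"rx":0,"ry":0,"rz":1.2,"grip":-1}]'

```text
time: 47.65
eef_pos: [0.567, 0.0379, 0.1521]
eef_rot: [3.136, 0.187, 0.001]
ft_force: [1.6, -0.2, -3.6]
opening: 0.0159
gripper_force: 30.0
```

```bash
python3 -c "
from h import *
plan()"
```

```text
now [0.567  0.0379 0.1521] th -83.17 tilt [ 0.0006 -0.    ] t 47.65 j6 1.5 F [ 1.6 -0.2 -3.6] T [-0.09 -0.15  0.57] open 0.0159
```

Emit:
servo_tool --rows '[{"x":0,"y":0,"z":0,"rx":0,"ry":0,"rz":-8,"grip":-1},{"x":0,"y":0,"z":0,"rx":0,"ry":0,"rz":-15.2,"grip":-1},{"x":0,"y":0,"z":-0.015,"rx":0,"ry":0,"rz":-15.2,"grip":-1},{"x":0,"y":0,"z":-0.05,"rx":0,"ry":0,"rz":-15.2,"grip":-1},{"x":0,"y":0,"z":-0.1,"rx":0,"ry":0,"rz":-15.2,"grip":-1}]'

```text
time: 48.28
eef_pos: [0.5656, 0.0379, 0.2526]
eef_rot: [-3.084, -0.595, 0.005]
ft_force: [0.2, 0.4, -4.1]
opening: 0.0157
gripper_force: 30.0
```

```bash
python3 -c "
from h import *
plan((.5061,-.3668,.25,-74.3),(.5061,-.3668,.107,-74.3))
a=snap('scene');b=snap('side')"
```

```text
now [0.5656 0.0379 0.2526] th -68.18 tilt [-0.0036  0.0002] t 48.275 j6 1.24 F [ 0.2  0.4 -4.1] T [-0.1   0.   -0.02] open 0.0157
goal [  0.5061  -0.3668   0.25   -74.3   ] -> x -0.2057 y 0.3535 z 0.0026 rz 6.1  rows 6.5/0.6
goal [  0.5061  -0.3668   0.107  -74.3   ] -> x 0.0000 y 0.0000 z 0.1430 rz 0.0  rows 2.3/0.0
```

Emit:
servo_tool --rows '[{"x":-0.03,"y":0.05,"z":0,"rx":0,"ry":0,"rz":1,"grip":-1},{"x":-0.06,"y":0.1,"z":0,"rx":0,"ry":0,"rz":2,"grip":-1},{"x":-0.09,"y":0.15,"z":0,"rx":0,"ry":0,"rz":4,"grip":-1},{"x":-0.115,"y":0.2,"z":0,"rx":0,"ry":0,"rz":6.1,"grip":-1},{"x":-0.145,"y":0.25,"z":0,"rx":0,"ry":0,"rz":6.1,"grip":-1}]'

```text
time: 49.0
eef_pos: [0.5252, -0.2496, 0.2513]
eef_rot: [-3.111, -0.431, 0.001]
ft_force: [1.5, -0.2, -2.9]
opening: 0.0158
gripper_force: 30.0
```

```bash
python3 -c "
from h import *
plan((.5061,-.3668,.25,-74.3))"
```

```text
now [ 0.5252 -0.2496  0.2513] th -74.23 tilt [-0.001   0.0012] t 49.0 j6 0.83 F [ 1.5 -0.2 -2.9] T [-0.1   0.07 -0.  ] open 0.0158
goal [  0.5061  -0.3668   0.25   -74.3   ] -> x -0.0502 y 0.1076 z 0.0013 rz 0.1  rows 1.9/0.0
```

Emit:
servo_tool --rows '[{"x":-0.02,"y":0.04,"z":0,"rx":0,"ry":0,"rz":0,"grip":-1},{"x":-0.035,"y":0.075,"z":0,"rx":0,"ry":0,"rz":0,"grip":-1},{"x":-0.05,"y":0.107,"z":0,"rx":0,"ry":0,"rz":0,"grip":-1},{"x":-0.05,"y":0.107,"z":0,"rx":0,"ry":0,"rz":0,"grip":-1}]'

```text
time: 49.5
eef_pos: [0.506, -0.3669, 0.2506]
eef_rot: [-3.112, -0.426, 0.003]
ft_force: [-0.2, 0.8, -5.1]
opening: 0.0156
gripper_force: 30.0
```

Emit:
servo_tool --rows '[{"x":0,"y":0,"z":0,"rx":0,"ry":0,"rz":0,"grip":-1},{"x":0,"y":0,"z":0,"rx":0,"ry":0,"rz":0,"grip":-1},{"x":0,"y":0,"z":0,"rx":0,"ry":0,"rz":0,"grip":-1},{"x":0,"y":0,"z":0,"rx":0,"ry":0,"rz":0,"grip":-1}]'

```text
time: 50.0
eef_pos: [0.5074, -0.3643, 0.252]
eef_rot: [-3.111, -0.436, -0.0]
ft_force: [-0.1, -0.8, -4.8]
opening: 0.0156
gripper_force: 30.0
```

```bash
python3 -c "
from h import *
plan((.5061,-.3668,.25,-74.3),(.5061,-.3668,.107,-74.3))"
```

```text
now [ 0.5074 -0.3643  0.252 ] th -74.06 tilt [0.0001 0.0001] t 50.0 j6 0.65 F [-0.1 -0.8 -4.8] T [-0.05  0.15 -0.03] open 0.0156
goal [  0.5061  -0.3668   0.25   -74.3   ] -> x -0.0020 y 0.0020 z 0.0020 rz 0.2  rows 0.1/0.0
goal [  0.5061  -0.3668   0.107  -74.3   ] -> x 0.0000 y 0.0000 z 0.1430 rz 0.0  rows 2.3/0.0
```

Emit:
servo_tool --rows '[{"x":-0.002,"y":0.002,"z":0.03,"rx":0,"ry":0,"rz":0.2,"grip":-1},{"x":-0.002,"y":0.002,"z":0.07,"rx":0,"ry":0,"rz":0.2,"grip":-1},{"x":-0.002,"y":0.002,"z":0.11,"rx":0,"ry":0,"rz":0.2,"grip":-1},{"x":-0.002,"y":0.002,"z":0.133,"rx":0,"ry":0,"rz":0.2,"grip":-1},{"x":-0.002,"y":0.002,"z":0.133,"rx":0,"ry":0,"rz":0.2,"grip":-1}]'

```text
time: 50.62
eef_pos: [0.5048, -0.3663, 0.117]
eef_rot: [-3.109, -0.429, 0.005]
ft_force: [0.9, -0.1, -4.5]
opening: 0.016
gripper_force: 30.0
```

```bash
python3 -c "
from h import *
plan((.5061,-.3668,.1035,-74.3))"
```

```text
now [ 0.5048 -0.3663  0.117 ] th -74.28 tilt [-0.0038  0.003 ] t 50.625 j6 0.65 F [ 0.9 -0.1 -4.5] T [-0.04  0.16  0.02] open 0.016
goal [  0.5061  -0.3668   0.1035 -74.3   ] -> x 0.0011 y 0.0009 z 0.0135 rz 0.0  rows 0.2/0.0
```

Emit:
servo_tool --rows '[{"x":0.0005,"y":0.0005,"z":0.005,"rx":0,"ry":0,"rz":0,"grip":-1},{"x":0.0005,"y":0.0005,"z":0.01,"rx":0,"ry":0,"rz":0,"grip":-1},{"x":0.0005,"y":0.0005,"z":0.014,"rx":0,"ry":0,"rz":0,"grip":-1},{"x":0.0005,"y":0.0005,"z":0.014,"rx":0,"ry":0,"rz":0,"grip":-1}]'

```text
time: 51.12
eef_pos: [0.5064, -0.3675, 0.1048]
eef_rot: [-3.112, -0.429, 0.0]
ft_force: [-1.3, -0.3, -4.8]
opening: 0.0161
gripper_force: 30.0
```

```bash
python3 -c "
from h import *
plan((.5061,-.3668,.1035,-74.3))"
```

```text
now [ 0.5064 -0.3675  0.1048] th -74.29 tilt [-0.0003  0.0003] t 51.125 j6 0.65 F [-1.3 -0.3 -4.8] T [-0.08  0.2   0.04] open 0.0161
goal [  0.5061  -0.3668   0.1035 -74.3   ] -> x -0.0000 y -0.0008 z 0.0013 rz 0.0  rows 0.0/0.0
```

Emit:
servo_tool --rows '[{"x":0,"y":-0.0005,"z":0.0015,"rx":0,"ry":0,"rz":0,"grip":-1},{"x":0,"y":-0.0005,"z":0.0015,"rx":0,"ry":0,"rz":0,"grip":-1},{"x":0,"y":-0.0005,"z":0.0015,"rx":0,"ry":0,"rz":0,"grip":-0.3},{"x":0,"y":-0.0005,"z":0.0015,"rx":0,"ry":0,"rz":0,"grip":0},{"x":0,"y":-0.0005,"z":0.0015,"rx":0,"ry":0,"rz":0,"grip":0}]'

```text
time: 51.75
eef_pos: [0.5066, -0.3673, 0.1037]
eef_rot: [3.112, 0.429, 0.001]
ft_force: [0.3, 0.1, -0.9]
opening: 0.0431
gripper_force: 0.0
```

Emit:
servo_tool --rows '[{"x":0,"y":0,"z":0,"rx":0,"ry":0,"rz":0,"grip":0},{"x":0,"y":0,"z":-0.02,"rx":0,"ry":0,"rz":0,"grip":0},{"x":0,"y":0,"z":-0.06,"rx":0,"ry":0,"rz":0,"grip":0},{"x":0,"y":0,"z":-0.1,"rx":0,"ry":0,"rz":0,"grip":0},{"x":0,"y":0,"z":-0.14,"rx":0,"ry":0,"rz":0,"grip":0}]'

```text
time: 52.38
eef_pos: [0.5063, -0.3671, 0.2447]
eef_rot: [-3.112, -0.429, -0.0]
ft_force: [1.2, -0.2, -0.2]
opening: 0.0452
gripper_force: 0.0
```

Emit:
servo_tool --rows '[{"x":-0.05,"y":-0.02,"z":-0.02,"rx":0,"ry":0,"rz":0,"grip":0},{"x":-0.08,"y":-0.05,"z":-0.04,"rx":0,"ry":0,"rz":0,"grip":0},{"x":-0.08,"y":-0.1,"z":-0.05,"rx":0,"ry":0,"rz":0,"grip":0},{"x":-0.08,"y":-0.14,"z":-0.05,"rx":0,"ry":0,"rz":0,"grip":0},{"x":-0.08,"y":-0.14,"z":-0.05,"rx":0,"ry":0,"rz":0,"grip":0}]'

```text
time: 53.0
eef_pos: [0.3906, -0.2522, 0.2942]
eef_rot: [3.111, 0.432, 0.002]
ft_force: [0.3, -0.8, -0.3]
opening: 0.0455
gripper_force: 0.0
```

```bash
python3 - <<'E'
from h import *
arm.camera('side');arm.camera('side');c=snap('wrist');a=snap('scene');b=snap('side');plan()
d=np.radians(15.7)
for P in([.5057,-.3669,.121],[.5057-.06*np.cos(d),-.3669-.06*np.sin(d),.121],[.5057+.06*np.cos(d),-.3669+.06*np.sin(d),.121]): print('bar in wrist',proj(c,[P])[0].round(1),'scene',proj(a,[P])[0].round(1),'side',proj(b,[P])[0].round(1))
g=cv2.cvtColor(c['image'],cv2.COLOR_RGB2GRAY)
for t in(-.055,-.02,.02,.055):
    P=np.array([.5057+t*np.cos(d),-.3669+t*np.sin(d),.121]);n=np.array([-np.sin(d),np.cos(d),0])
    u=proj(c,[P+n*s for s in np.arange(-.02,.0201,.002)]);print(t,[int(g[int(round(y)),int(round(x))]) if 0<=y<384 and 0<=x<512 else -1 for x,y in u])
# black things: handle, rubbers (all black blobs below bench horizon)
for nm,q in(('scene',a),('side',b)):
    gg=cv2.cvtColor(q['image'],cv2.COLOR_RGB2GRAY);n,l,s,ce=cv2.connectedComponentsWithStats((gg<50).astype(np.uint8))
    print(nm,[(ce[i].round().tolist(),int(s[i,4]),onz(q,[ce[i]],.02)[0,:2].round(3).tolist()) for i in range(1,n) if 20<s[i,4]<600])
ph=np.radians(A0);H=[*(C+.165*np.array([np.cos(ph),np.sin(ph)])),.082];print('handle',proj(c,[H]),proj(a,[H]),proj(b,[H]))
for k in range(4): print(proj(c,[[*NUT[k],.076]])[0].round(1),end=' ')
E
```

```text
now [ 0.3919 -0.2549  0.2931] th -74.33 tilt [-0.0003  0.    ] t 53.25 j6 0.7 F [-0.6  0.2  0.7] T [-0.03  0.16 -0.04] open 0.0456
bar in wrist [370.2 114.7] scene [116.6 140. ] side [307.7 101.4]
bar in wrist [365.6 163.8] scene [117.5 123.9] side [328.4 100.5]
bar in wrist [374.8  61.7] scene [115.5 157.5] side [286.9 102.3]
-0.055 [243, 243, 243, 243, 243, 244, 228, 231, 231, 231, 226, 229, 236, 132, 77, 56, 132, 234, 229, 229, 229]
-0.02 [240, 240, 241, 241, 243, 245, 226, 231, 231, 231, 228, 229, 230, 176, 67, 76, 84, 94, 93, 89, 88]
0.02 [243, 243, 244, 245, 245, 245, 238, 237, 235, 233, 227, 233, 243, 180, 69, 74, 53, 25, 29, 29, 27]
0.055 [241, 241, 241, 243, 241, 243, 234, 239, 238, 236, 233, 236, 242, 135, 79, 67, 255, 246, 240, 240, 241]
scene [([271.0, 9.0], 361, [-0.382, -0.038]), ([457.0, 8.0], 275, [-0.441, 0.725]), ([481.0, 26.0], 118, [-0.304, 0.784]), ([443.0, 40.0], 163, [-0.19, 0.616]), ([250.0, 39.0], 24, [-0.152, -0.102]), ([234.0, 145.0], 56, [0.402, -0.091]), ([408.0, 188.0], 163, [0.526, 0.373]), ([251.0, 190.0], 56, [0.56, -0.028]), ([210.0, 273.0], 184, [0.795, -0.097]), ([506.0, 382.0], 36, [0.967, 0.478])]
side [([299.0, 130.0], 178, [0.522, -0.367]), ([318.0, 126.0], 158, [0.468, -0.402]), ([188.0, 177.0], 236, [0.786, -0.095]), ([317.0, 196.0], 349, [0.445, -0.087]), ([255.0, 193.0], 54, [0.6, -0.067]), ([265.0, 233.0], 260, [0.552, 0.057]), ([477.0, 275.0], 34, [0.11, 0.084]), ([229.0, 350.0], 379, [0.567, 0.336]), ([253.0, 316.0], 21, [0.538, 0.264]), ([252.0, 375.0], 249, [0.518, 0.369])]
handle [[143.05386714 106.71511322]] [[233.88479884 137.95387117]] [[322.82597346 178.45230458]]
[130.2  27.5] [171.3 -35.7] [110.5 -86.6] [ 70.9 -20.3]
```

The wrench hangs centred on the rack. The rubber is at (0.52, 0.37), shifted but still in the tray. I'll do one last numeric check of the detent and nuts from above.

Emit:
servo_tool --rows '[{"x":0.03,"y":-0.03,"z":0,"rx":0,"ry":0,"rz":0,"grip":0},{"x":0.06,"y":-0.06,"z":0,"rx":0,"ry":0,"rz":0,"grip":0},{"x":0.1,"y":-0.1,"z":0,"rx":0,"ry":0,"rz":-3,"grip":0},{"x":0.139,"y":-0.158,"z":0,"rx":0,"ry":0,"rz":-5.6,"grip":0},{"x":0.139,"y":-0.158,"z":0,"rx":0,"ry":0,"rz":-5.6,"grip":0}]'

```text
time: 53.88
eef_pos: [0.4839, -0.0618, 0.2928]
eef_rot: [-3.085, -0.587, 0.001]
ft_force: [0.2, -0.1, -0.2]
opening: 0.0459
gripper_force: 0.0
```

```bash
python3 - <<'E'
from h import *
[arm.camera('side') for _ in range(8)];c=snap('wrist');plan()
g=cv2.cvtColor(c['image'],cv2.COLOR_RGB2GRAY)
b=(g<45).astype(np.uint8);b[215:]=0;n,l,s,ce=cv2.connectedComponentsWithStats(b)
hub=hd=None
for i in range(1,n):
    if s[i,4]>100 and 200<ce[i][0]<310: print(s[i].tolist(),onz(c,[ce[i]],.059).round(4),onz(c,[ce[i]],.082).round(4))
# bright lugs near the housing
z=.044;yw=57.5
m=(g>225).astype(np.uint8)
Y,X=np.mgrid[0:384,0:512];P=onz(c,np.c_[X.ravel(),Y.ravel()],z)[:,:2]-C
r=np.hypot(*P.T).reshape(384,512);a=np.degrees(np.arctan2(P[:,1],P[:,0])).reshape(384,512)
m[(r<.112)|(r>.126)|(abs(a-57)>12)]=0
n,l,s,ce=cv2.connectedComponentsWithStats(m)
for i in range(1,n):
    if s[i,4]>3: print('lug',ce[i].round(1),s[i,4],a[l==i].mean().round(1),r[l==i].mean().round(4))
hh=(r>.14)&(r<.18)&(abs(a-57)<8)
# nut outlines: flats direction from the paint/edges
for k in range(4):
    u=proj(c,[[*NUT[k],.074]])[0];x,y=np.round(u).astype(int);p=c['image'][y-12:y+13,x-12:x+13]
    if p.size: 
        w=(cv2.cvtColor(p,cv2.COLOR_RGB2GRAY)<215).astype(np.uint8)
        k2=np.vstack([q[:,0] for q in cv2.findContours(w,cv2.RETR_EXTERNAL,cv2.CHAIN_APPROX_NONE)[0]])
        Q=onz(c,k2+[x-12,y-12],.068)[:,:2].astype(np.float32);print('nut',k,u.round(),cv2.minAreaRect(Q))
    print(cv2.cvtColor(p,cv2.COLOR_RGB2GRAY)[2:-2:2,2:-2:2]) if k in(0,) else None
E
```

```text
now [ 0.4822 -0.0654  0.2935] th -68.81 tilt [ 0.     -0.0001] t 54.325 j6 1.04 F [-0.6  0.4  0. ] T [-0.08  0.14 -0.01] open 0.0457
[246, 77, 19, 20, 296] [[ 0.5927 -0.0224  0.059 ]] [[ 0.5899 -0.0235  0.082 ]]
[250, 193, 14, 19, 201] [[ 0.437  -0.0843  0.059 ]] [[ 0.4432 -0.0818  0.082 ]]
[199, 203, 23, 12, 188] [[ 0.4005 -0.0243  0.059 ]] [[ 0.4088 -0.0253  0.082 ]]
[291, 203, 22, 12, 170] [[ 0.4489 -0.1517  0.059 ]] [[ 0.4545 -0.1454  0.082 ]]
lug [210.3  13.8] 36 53.1 0.117
lug [203.1  13.9] 15 57.1 0.1224
lug [200.1  22.6] 38 62.1 0.1168
nut 0 [256. 135.] ((0.5285390615463257, -0.048176735639572144), (0.027970315888524055, 0.03438485786318779), 21.19584846496582)
[[246 246 240 238 232 235 232 234 243 246 245]
 [244 232 234 229 205 204 218 228 231 226 244]
 [172 236 194 169 185 212 211 214 230 224 245]
 [164 218 149 223 238 240 235 225 215 222 238]
 [164 157 155 214 170 119 172 238 221 220 231]
 [165 135 179 180 103 102  85 244 217 216 228]
 [164 149 140 172 127  85 154 243 204 218 230]
 [155 163 110 172 252 255 230 199 186 224 233]
 [182 239 166 107 239 254 194 160 230 228 241]
 [178 240 237 155 245 255 236 214 228 228 242]
 [186 180 129 129 155 224 175 221 229 232 244]]
nut 1 [303.  86.] ((0.6151731014251709, -0.08333930373191833), (0.03118988871574402, 0.03313285857439041), 23.869009017944336)
nut 2 [254.  33.] ((0.6533754467964172, 0.003224685788154602), (0.029100386425852776, 0.03157341107726097), 21.136301040649414)
nut 3 [207.  87.] ((0.566567599773407, 0.0384184829890728), (0.03128892928361893, 0.03303174301981926), 18.457321166992188)
```

```bash
python3 -c "
from plant import arm
print(arm.hand_in())"
```

```text
the job is handed in; nothing more can be done
None
```

I finished the job and handed it in at about 54 s: the one rubber is in the tray, the table is in its detent, all four nuts went to their stops in two cross-order rounds, and the wrench is back on its rack.

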